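# Load the tracker charging rack and switch it on

## Robot

A 7-joint arm with a two-finger parallel gripper is mounted at the origin on the work surface. World frame = base frame: x ahead of the robot, y to its left, z up, the work surface at z = 0. Lengths are in m, angles in rad, forces in N, time in s.
With the tool pointing down it reaches from about 0.4 to 0.85 m from the base axis. Payload 4.5 kg.
Tool frame: the origin (TCP) lies midway between the tips of the shut fingers; the grasp point (between the pads) lies 19 mm behind it; z points along the fingers, x is the direction in which the jaws open and shut, and the axes are right-handed (so a half turn about z gives the same grasp; the last joint's range is limited). The gripper opens to 88 mm and grips with 3 to 60 N. Pads are 18 mm wide; open, the fingers measure 123 mm over their backs; the gripper's body (75 mm by 187 mm) begins 45 mm behind the grasp point.
Start: joints at [1.142, 0.689, -0.195, 1.565, 0.157, 0.902, -0.215], TCP at [0.279, -0.559, 0.239] pointing down, gripper open.
Joint ranges: [-3.01, 3.01], [-0.46, 2.08], [-1.47, 1.51], [0.13, 2.56], [-1, 4.14], [0.04, 2.09], [-2.66, 2.66]. Speed limits (rad/s): [2.57, 2.57, 3.14, 3.14, 3.14, 3.14, 3.14].

## Interface

Orientations are given as a unit quaternion [w, x, y, z].
In Python, from cell import r gives the robot as it stands.
- The arm moves only by the shell command python3 -m jog 'ROWS' [FORCE]. ROWS is JSON, a list of rows, each an object with "claw": the gripper command: -1 is shut, 1 is fully open, values between are in proportion; "delta_pos": the shift along the tool's x, y, z in m, a list of three; "yaw": the turn about the tool's z in degrees. In form: [{"claw": claw, "delta_pos": [dx, dy, dz], "yaw": yaw}, ...]. A call has 1 to 5 rows; each row shifts and turns the commanded pose from where the row before left it, along the tool's axes as they then stand; what a row does not reach is not made up. A row lasts 1/10 s, in which the tool goes at most 50 mm and 8.59 degrees, less where a joint would pass 70% of its speed; a pose out of reach is approached as far as the arm can. A call is refused whole if a number of a shift passes 0.05 or a number of a turn 8.59, either way. A call with a gripper value outside its range is refused whole. The fingers move at their own pace and stop on an object; FORCE is the grip in N (left out, the last holds). Time passes only in rows, so rows that do not move let the fingers close. It gives the time, the measured TCP pose, the force and the opening at its end, in the units of the state.
- r.sense(): the state, without advancing time (a new reading comes with each control period).
- r.read_camera(name): name is "scene" or "top" or "wrist"; returns a dict with "img" (400x640x3 uint8, blue, green, red), "range_z" (400x640 float32, m along the optical axis (not along the pixel's ray), 0 where there is no reading), "fx", "fy", "cx", "cy" (pixels), "origin" and "attitude" of the camera in the world. Camera axes: x right, y up, looking along -z (the intrinsics and any distortion apply to the point x, -y, -z); pixel columns grow to the right and rows downward; lengths in m; the calibration is good to about 2 mm. A picture is of the moment at which its call begins.
- r.close_job(): hands the job in, once; it reports no verdict.
Trained networks look in a picture, given as the dict that the camera call returned (one of the last four; its "shot" number tells which), for a name from the list of things; names that differ only in an ending like _2 or _b are one class to them, and where a whole thing is asked for, a point or a joint stands for the part that bears it (a point fixed in the world has none). Each returns a list of dicts, best first, with "confidence" (0 to 1); they miss things now and then, are a little off and sometimes report something else, mostly with a low value. They report only what shows in the picture. A call takes as long as a camera call.
- r.silhouettes(picture, query): "region" (400x640 bool, what is visible of it) and "rect" ([centre column, centre row, width, height] in pixels, round what is visible of it).
- r.pinpoint(picture, query): "pixel" ([row, column] in pixels: a listed point, or the origin of a listed thing).
The state is a dict: "clock": time; "joint_positions": joint angles; "joint_velocities": joint speeds; "joint_torque": joint torques, N m; "eef_pos": TCP position; "tool_rot": TCP orientation; "force": force on the tool from outside, world axes, zero at the start; "ft_torque": the same for the moment, N m; "opening": finger opening in m.
Only numpy, scipy, OpenCV 4.12 (cv2) and the standard library are available. Lean on these libraries where they do the work, as an engineer would, in place of code of your own. Each camera call takes 0.05 s, during which the arm holds its last target.

## Task

Take the three tracker modules off the mat and, one by one and without forcing them, drop each into the pocket of its own colour in the sloping charging rack so that it sits fully home on the pocket floor, coloured end out. When all three are in, push the rack's power lever all the way over to on, away from the robot. Leave the mug, the carton and the tape roll where they are.

Things in the scene. Friction and masses are not known exactly. Their poses are not given: they have to be found in the camera images.
- tracker_red: Loose tracker module, a small upright block 30 (x) x 22 (y) x 36 (z) mm, 30 g, heavier at the foot, white with a thin black line and a red top; origin at the centre of its underside, z up through the coloured top. Starts upright on the mat turned up to 46 degrees either way. A half turn about z makes no difference.
- tracker_yellow: Loose tracker module, a small upright block 30 (x) x 22 (y) x 36 (z) mm, 30 g, heavier at the foot, white with a thin black line and a yellow top; origin at the centre of its underside, z up through the coloured top. Starts upright on the mat turned up to 46 degrees either way. A half turn about z makes no difference.
- tracker_blue: Loose tracker module, a small upright block 30 (x) x 22 (y) x 36 (z) mm, 30 g, heavier at the foot, white with a thin black line and a blue top; origin at the centre of its underside, z up through the coloured top. Starts upright on the mat turned up to 46 degrees either way. A half turn about z makes no difference.
- pocket_red (a point): Centre of the floor of the red-marked pocket, the left (+y) one of the row seen from the robot; the pocket is 35 (deck x) x 27 (deck y) mm and 14 mm deep along deck z, its mouth bevelled 3 mm, with a flat red patch above and below it on the deck.
- pocket_yellow (a point): Centre of the floor of the yellow-marked pocket, the middle one of the row seen from the robot; the pocket is 35 (deck x) x 27 (deck y) mm and 14 mm deep along deck z, its mouth bevelled 3 mm, with a flat yellow patch above and below it on the deck.
- pocket_blue (a point): Centre of the floor of the blue-marked pocket, the right (-y) one of the row seen from the robot; the pocket is 35 (deck x) x 27 (deck y) mm and 14 mm deep along deck z, its mouth bevelled 3 mm, with a flat blue patch above and below it on the deck.
- deck: Grey top plate of the fixed charging rack, 90 (x) x 222 (y) x 24 (z) mm, sloped 30 degrees to face the robot (rack yaw varies). Origin at the centre of its underside; x runs up the slope away from the robot, y along the row of pockets (70 mm pitch, at x = 0), z is the outward normal. Pocket floors lie at z = 10 mm, the face at 24 mm. Lowest edge 15 mm, highest 81 mm above the table.
- switch (a joint): Angle of the power lever beyond the left (+y) end of the deck, on the same rack: 0 leaning towards the robot (off), 1.0 leaning away (on), upright at 0.5. It starts between 0 and 0.2, moves stiffly (about 1 N at the ball) and stays where it is left; stops at both ends.
- switch_tip (a point): Centre of the green ball, 26 mm across, at the end of the lever's 10 mm steel rod. The pivot axis is parallel to deck y, 30 mm above the table; the ball's centre is 80 mm from it. The lever swings in the vertical plane of the slope. It stands on a block 70 x 50 mm, top 33 mm above the table; the block's centre lies under the pivot.
- mat: Thin grey fixed mat, 200 (x) x 260 (y) x 3 mm thick, on which the trackers stand; origin at the centre of its underside.
- mug: Bystander: loose blue mug, 76 mm across, 90 mm tall; origin at the centre of its underside.
- carton: Bystander: loose cardboard carton 70 x 100 x 60 mm; origin at the centre of its underside.
- tape: Bystander: loose orange tape roll lying flat, 90 mm across, 24 mm tall; origin at the centre of its underside.

How it is judged:
On the way, in this order (a step that is already met when the one before it is completed fails the run):
1. all three trackers sit fully home in the pockets of their own colours and are let go, with the lever still off (distance between tracker_red and pocket_red below 0.006 m and angle between the z axis of each of tracker_red, tracker_yellow, tracker_blue and the z axis of deck, either way round below 0.12 rad and distance between tracker_yellow and pocket_yellow below 0.006 m and distance between tracker_blue and pocket_blue below 0.006 m and contact force between each of tracker_red, tracker_yellow, tracker_blue and the fingers below 0.05 N and value of joint switch below 0.5 rad), for 0.2 s.
2. the power lever is pushed all the way over to on (value of joint switch above 0.9 rad), for 0.1 s.
At the end, for the whole second after the job is handed in: Each tracker is at rest, released, in the pocket of its own colour: the centre of its underside within 6 mm of the centre of the pocket floor and its axis within 0.12 rad of the deck's normal, coloured end out; the lever stands at 0.9 rad or more (distance between tracker_red and pocket_red below 0.006 m and angle between the z axis of each of tracker_red, tracker_yellow, tracker_blue and the z axis of deck, either way round below 0.12 rad and distance between tracker_yellow and pocket_yellow below 0.006 m and distance between tracker_blue and pocket_blue below 0.006 m and contact force between each of tracker_red, tracker_yellow, tracker_blue and the fingers below 0.05 N and value of joint switch above 0.9 rad and linear speed of each of tracker_red, tracker_yellow, tracker_blue below 0.02 m/s); the robot touches nothing.
It fails at once if the mug is moved more than 30 mm (distance of mug from where it was at the start of the episode above 0.03 m).
It fails at once if the carton is moved more than 30 mm (distance of carton from where it was at the start of the episode above 0.03 m).
It fails at once if the tape roll is moved more than 30 mm (distance of tape from where it was at the start of the episode above 0.03 m).
It fails at once if a tracker is rammed into the rack (over 40 N) (contact force between any of tracker_red, tracker_yellow, tracker_blue and deck above 40 N).
It also fails if it takes over 72 s, if anything falls off the work surface, if the arm or the gripper's body presses on something with over 40 N, if the wrist force passes 120 N, or if a joint passes its speed limit or range.

## Working session

There is one attempt and no reset: what is moved stays moved. The work goes in short steps, Python scripts to look and compute and a shell command to move; the robot and the scene stay as the last step left them, time stands still between calls to the robot, and variables do not carry over. Pictures are saved under pics/ and viewed, and the job is handed in when it is done.

```bash
ls; mkdir -p pics; python3 - <<'E'
from cell import r
import cv2
print(r.sense())
for n in ("scene","top"):
    p=r.read_camera(n); cv2.imwrite(f"pics/{n}0.png",p["img"])
    print(n,p["fx"],p["fy"],p["cx"],p["cy"],p["origin"],p["attitude"],[k for k in p])
E
```

```text
pics
{'clock': 0.0, 'joint_positions': array([ 1.14180137,  0.68997374, -0.1945159 ,  1.56636696,  0.1573163 ,
        0.90247979, -0.21511101]), 'joint_velocities': array([ 9.80503923e-04, -4.11767826e-04,  7.29745519e-04,  3.27458752e-04,
        1.37222721e-03, -1.04525764e-03, -9.60229175e-05]), 'joint_torque': array([-5.48761400e-04, -5.27558613e+01, -1.26705252e+00, -1.53426933e+01,
       -5.26948844e-02,  6.55384065e-03,  1.42853837e-04]), 'eef_pos': array([ 0.27869953, -0.55870673,  0.23791036]), 'tool_rot': array([-4.19678068e-04,  8.50449337e-01, -5.26056160e-01, -8.15451786e-04]), 'force': array([-0.96219125,  0.26092027,  0.24138844]), 'ft_torque': array([ 0.00057097,  0.00048302, -0.02319803]), 'opening': 0.08832342931843447}
scene 370.4431942821401 370.4431942821401 319.33112936281555 206.17083298286602 [ 1.01303473 -0.20225109  0.61506437] [0.77541894 0.29928247 0.20016449 0.51873852] ['img', 'range_z', 'fx', 'fy', 'cx', 'cy', 'origin', 'attitude', 'shot']
top 490.24660267345115 490.24660267345115 311.5368453271537 205.42999582484222 [ 0.44615123 -0.00174931  1.30798217] [ 0.70842154  0.03874228 -0.02589208 -0.70424964] ['img', 'range_z', 'fx', 'fy', 'cx', 'cy', 'origin', 'attitude', 'shot']
```

View pics/scene0.png

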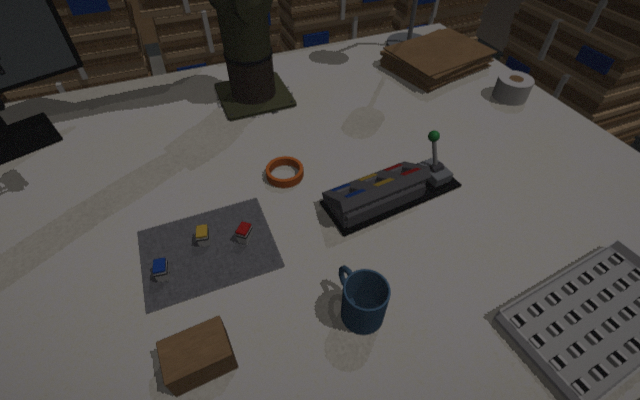

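View pics/top0.png

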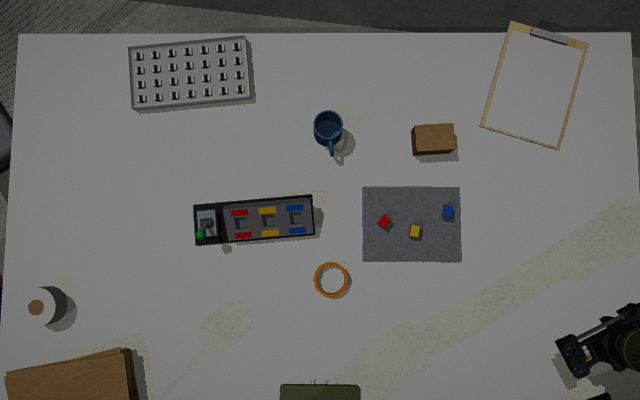

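```bash
cat > h.py <<'E'
import numpy as np, cv2
from scipy.spatial.transform import Rotation as R
def Rq(q): return R.from_quat([q[1],q[2],q[3],q[0]]).as_matrix()
def bp(p,uv,z=None):
    """uv (N,2) col,row -> world, by depth or on plane world z"""
    uv=np.atleast_2d(np.asarray(uv,float))
    d=np.c_[(uv[:,0]-p["cx"])/p["fx"],-(uv[:,1]-p["cy"])/p["fy"],-np.ones(len(uv))]
    w=d@Rq(p["attitude"]).T; o=np.asarray(p["origin"])
    if z is None:
        t=p["range_z"][uv[:,1].astype(int),uv[:,0].astype(int)][:,None]
    else: t=((z-o[2])/w[:,2])[:,None]
    return o+w*t
def proj(p,X):
    c=(np.atleast_2d(X)-np.asarray(p["origin"]))@Rq(p["attitude"])
    return np.c_[p["cx"]+p["fx"]*c[:,0]/-c[:,2], p["cy"]-p["fy"]*c[:,1]/-c[:,2]]
def toolyaw(q):
    m=Rq(q); return np.degrees(np.arctan2(m[1,0],m[0,0]))  # world angle of tool x
def colmask(img,c):
    h=cv2.cvtColor(img,cv2.COLOR_BGR2HSV); H,S,V=h[...,0],h[...,1],h[...,2]
    k=(S>150)&(V>60)
    return k&{"red":(H<7)|(H>173),"yellow":(H>18)&(H<34),"blue":(H>105)&(H<128),"green":(H>45)&(H<90)}[c]
E
python3 - <<'E'
from h import *; from cell import r
p=r.read_camera("top")
for n in ["tracker_red","tracker_yellow","tracker_blue","mug","carton","tape","switch","mat","deck"]:
    s=r.silhouettes(p,n)
    for x in s[:1]:
        rr=x["region"]; v,u=np.nonzero(rr); P=bp(p,np.c_[u,v]); 
        print(n,round(x["confidence"],2),x["rect"],P.mean(0).round(3),P[:,2].max().round(3))
for n in ["pocket_red","pocket_yellow","pocket_blue","switch_tip","deck","mat","tape","mug"]:
    for x in r.pinpoint(p,n)[:2]:
        a=x["pixel"]; print(n,round(x["confidence"],2),a,bp(p,[[a[1],a[0]]]).round(3))
q=r.sense()["tool_rot"]; print(toolyaw(q),Rq(q).round(3))
E
```

```text
tracker_red 0.58 [383.4, 221.8, 13.5, 14.9] [ 0.523 -0.165  0.033] 0.045
tracker_yellow 0.56 [414.5, 231.1, 8.7, 15.0] [ 0.499 -0.241  0.036] 0.045
tracker_blue 0.69 [446.8, 210.1, 10.0, 13.1] [ 0.549 -0.328  0.034] 0.045
mug 0.84 [326.8, 132.2, 28.7, 45.3] [ 0.764 -0.02   0.04 ] 1.308
carton 0.97 [431.2, 140.8, 47.0, 34.8] [ 0.735 -0.289  0.057] 1.308
tape 0.69 [331.8, 280.0, 32.3, 30.7] [ 0.37  -0.029  0.025] 1.308
switch 0.63 [325.1, 129.9, 33.5, 43.7] [ 0.765 -0.019  0.04 ] 1.308
mat 0.96 [411.2, 225.2, 102.1, 74.8] [ 0.517 -0.24   0.008] 1.308
deck 0.84 [269.1, 220.2, 87.2, 38.3] [0.525 0.132 0.064] 1.308
pocket_red 0.67 [220.8, 241.6] [[0.521 0.202 0.05 ]]
pocket_yellow 0.62 [219.8, 271.5] [[0.524 0.125 0.043]]
pocket_blue 0.9 [215.0, 292.5] [[0.537 0.07  0.049]]
switch_tip 0.63 [234.0, 199.9] [[0.484 0.292 0.116]]
deck 0.63 [217.4, 269.3] [[0.53  0.131 0.046]]
mat 0.76 [223.4, 409.9] [[ 0.519 -0.239  0.002]]
tape 0.91 [280.7, 330.5] [[ 0.367 -0.029 -0.002]]
tape 0.51 [213.4, 444.7] [[ 0.544 -0.324  0.035]]
mug 0.8 [133.7, 325.5] [[ 0.76  -0.014  0.006]]
-63.48337474383171 [[ 0.446 -0.895  0.   ]
 [-0.895 -0.446 -0.   ]
 [ 0.    -0.    -1.   ]]
```

```bash
python3 -m jog '[{"claw":1,"delta_pos":[-0.023,-0.042,0],"yaw":0},{"claw":1,"delta_pos":[-0.023,-0.042,0],"yaw":0},{"claw":1,"delta_pos":[-0.023,-0.042,0],"yaw":0},{"claw":1,"delta_pos":[-0.023,-0.042,0],"yaw":0},{"claw":0.2,"delta_pos":[-0.023,-0.042,0],"yaw":0}]'
python3 -m jog '[{"claw":0.2,"delta_pos":[-0.023,-0.042,0],"yaw":0},{"claw":0.2,"delta_pos":[-0.023,-0.042,0],"yaw":0},{"claw":0.2,"delta_pos":[0,0,0.0],"yaw":8.5},{"claw":0.2,"delta_pos":[0,0,0],"yaw":8.5},{"claw":0.2,"delta_pos":[0,0,0],"yaw":8.5}]' 20
python3 -m jog '[{"claw":0.2,"delta_pos":[0,0,0],"yaw":0},{"claw":0.2,"delta_pos":[0,0,0],"yaw":0}]' 20
python3 - <<'E'
from h import *; from cell import r
p=r.read_camera("wrist"); cv2.imwrite("pics/w1.png",p["img"])
s=r.sense();print(s["eef_pos"],toolyaw(s["tool_rot"]),s["opening"],p["origin"],Rq(p["attitude"]).round(3),p["fx"])
E
```

```text
clock: 1.5
eef_pos: [0.4166, -0.3611, 0.2389]
tool_rot: [-0.0, 0.85, -0.526, 0.0]
force: [1.2, 0.0, -0.1]
opening: 0.0825
clock: 2.0
eef_pos: [0.4706, -0.2834, 0.2388]
tool_rot: [-0.0, 0.712, -0.703, 0.0]
force: [-0.1, -0.3, 0.1]
opening: 0.0529
clock: 2.2
eef_pos: [0.4703, -0.2839, 0.2388]
tool_rot: [0.0, 0.715, -0.699, 0.0]
force: [-0.2, 0.2, 0.5]
opening: 0.0529
[ 0.47027355 -0.28394745  0.23876602] -88.80334311780334 0.05299406313664532 [ 0.55237298 -0.28188049  0.38486057] [[ 0.021  0.948  0.317]
 [-1.     0.02   0.007]
 [ 0.    -0.317  0.948]] 285.1749251306465
```

View pics/w1.png

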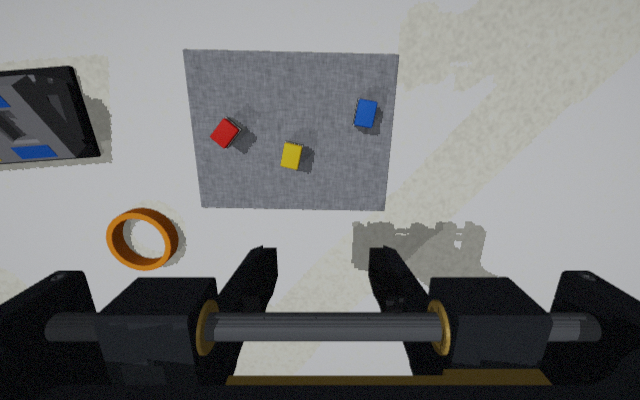

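```bash
cat >> h.py <<'E'
def caps(p,ztop=0.039,save=None,cols=("red","yellow","blue")):
    out={}
    for c in cols:
        m=colmask(p["img"],c).astype(np.uint8)
        n,l,st,ce=cv2.connectedComponentsWithStats(m)
        best=None
        for i in range(1,n):
            if st[i,4]<60: continue
            v,u=np.nonzero(l==i)
            P=bp(p,np.c_[u+.0,v+.0],ztop)[:,:2]
            rc=cv2.minAreaRect((P*1000).astype(np.float32))
            ar=rc[1]
            if not(15<min(ar)<32 and 22<max(ar)<42): continue
            a=rc[2]; 
            long=a if ar[0]>=ar[1] else a+90
            dz=bp(p,np.c_[u,v])[:,2]
            out.setdefault(c,[]).append((np.round(rc[0],1),np.round(ar,1),round((long+90)%180-90,1),np.round(P.mean(0)*1000,1),round(float(np.median(dz)),4),(round(u.mean()),round(v.mean()))))
    return out
E
python3 - <<'E'
from h import *; from cell import r
p=r.read_camera("wrist"); np.save("/tmp/w1",p,allow_pickle=True)
for k,v in caps(p).items(): print(k,v)
h=cv2.cvtColor(p["img"],cv2.COLOR_BGR2HSV)
for u,v in((224,132),(291,155),(366,112)): print(h[v,u])
a=p["img"][80:180,190:400]; cv2.imwrite("pics/w1z.png",cv2.resize(a,None,fx=3.8,fy=3.8,interpolation=0))
E
```

```text
red [(array([ 524.6, -166.6]), array([21.8, 29.8]), -40.7, array([ 524.7, -166.6]), 0.0388, (224, 133))]
yellow [(array([ 499.7, -245. ]), array([21.9, 29.8]), -12.1, array([ 499.7, -244.9]), 0.0389, (291, 156)), (array([ 153.7, -502.9]), array([27.5, 29.1]), -85.3, array([ 156.5, -499.4]), 0.3286, (454, 375))]
blue [(array([ 550.2, -331.2]), array([21.8, 29.1]), -8.7, array([ 550.4, -331.2]), 0.039, (365, 113))]
[  0 208 172]
[ 26 206 183]
[108 208 164]
```

View pics/w1z.png

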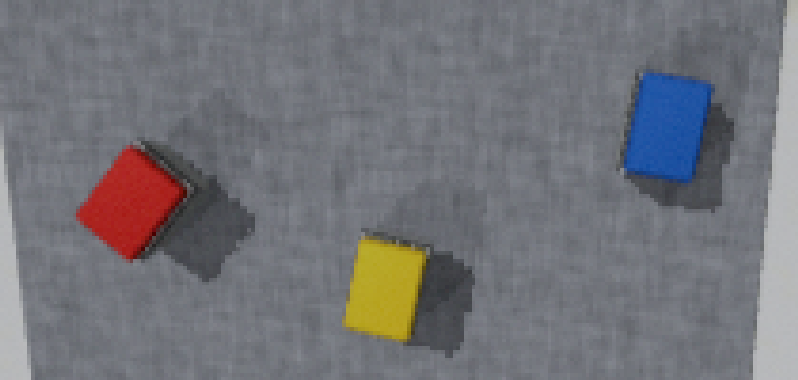

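```bash
cat > go.py <<'E'
import sys
from h import *; from cell import r
s=r.sense(); e=s["eef_pos"]; y=toolyaw(s["tool_rot"])
t=[float(a) for a in sys.argv[1:]]
d=np.array(t[:3])-e; M=Rq(s["tool_rot"])
dyaw=-(t[3]-y); dyaw=(dyaw+180)%360-180
print("at",e.round(4),"yaw",round(y,1),"| tool shift mm",(M.T@d*1000).round(1),"yaw turn",round(dyaw,1),"open",round(s["opening"]*1000,1),"F",s["force"].round(2),"j7",round(s["joint_positions"][6],2))
E
python3 go.py 0.5503 -0.3312 0.021 -98.7
```

```text
at [ 0.4702 -0.284   0.2388] yaw -88.8 | tool shift mm [ 48.8 -79.1 217.8] yaw turn 9.9 open 52.6 F [-0.8  -0.8   0.46] j7 -1.12
```

```bash
python3 -m jog '[{"claw":0.1,"delta_pos":[0.0244,-0.0395,0.015],"yaw":0},{"claw":0.1,"delta_pos":[0.0244,-0.0396,0.015],"yaw":0},{"claw":0.1,"delta_pos":[0,0,0.045],"yaw":5},{"claw":0.1,"delta_pos":[0,0,0.045],"yaw":4.9},{"claw":0.1,"delta_pos":[0,0,0.040],"yaw":0}]' 15
python3 -m jog '[{"claw":0.1,"delta_pos":[0,0,0],"yaw":0},{"claw":0.1,"delta_pos":[0,0,0],"yaw":0}]'; python3 go.py 0.5503 -0.3312 0.021 -98.7
```

```text
clock: 2.8
eef_pos: [0.55, -0.3313, 0.0766]
tool_rot: [0.0, -0.65, 0.76, 0.0]
force: [-0.4, -0.3, -0.8]
opening: 0.0485
clock: 3.0
eef_pos: [0.5502, -0.3315, 0.079]
tool_rot: [0.0, -0.65, 0.76, 0.0]
force: [-0.4, -0.6, 1.0]
opening: 0.0486
at [ 0.5502 -0.3315  0.079 ] yaw -98.8 | tool shift mm [-0.3 -0.1 58. ] yaw turn -0.1 open 48.6 F [-0.43 -0.6   0.98] j7 -1.24
```

```bash
python3 -m jog '[{"claw":0.1,"delta_pos":[0,0,0.035],"yaw":0},{"claw":0.1,"delta_pos":[0,0,0.023],"yaw":0},{"claw":0.1,"delta_pos":[0,0,0],"yaw":0},{"claw":-1,"delta_pos":[0,0,0],"yaw":0},{"claw":-1,"delta_pos":[0,0,0],"yaw":0}]' 10
python3 -m jog '[{"claw":-1,"delta_pos":[0,0,0],"yaw":0},{"claw":-1,"delta_pos":[0,0,0],"yaw":0},{"claw":-1,"delta_pos":[0,0,-0.02],"yaw":0},{"claw":-1,"delta_pos":[0,0,-0.03],"yaw":0},{"claw":-1,"delta_pos":[0,0,-0.05],"yaw":0}]' 10
python3 go.py 0.43 0.13 0.22 -86
python3 - <<'E'
from h import *; from cell import r
p=r.read_camera("wrist"); cv2.imwrite("pics/w2.png",p["img"])
E
```

```text
clock: 3.5
eef_pos: [0.552, -0.3325, 0.0235]
tool_rot: [0.001, -0.65, 0.76, -0.002]
force: [0.2, 0.1, -0.1]
opening: 0.0343
clock: 4.0
eef_pos: [0.5483, -0.3301, 0.1196]
tool_rot: [-0.001, -0.65, 0.76, 0.003]
force: [0.7, 0.9, -0.5]
opening: 0.0218
at [ 0.5483 -0.3301  0.1196] yaw -98.9 | tool shift mm [-436.6  188.3  -98.5] yaw turn -12.9 open 21.8 F [ 0.72  0.89 -0.46] j7 -1.24
```

View pics/w2.png

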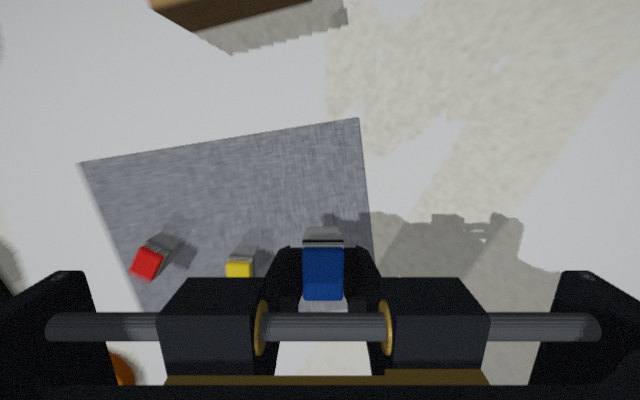

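```bash
python3 -m jog '[{"claw":-1,"delta_pos":[0,0,-0.048],"yaw":0},{"claw":-1,"delta_pos":[0,0,-0.048],"yaw":-6.5},{"claw":-1,"delta_pos":[0,0,0],"yaw":-6.5},{"claw":-1,"delta_pos":[-0.046,0.0086,0],"yaw":0},{"claw":-1,"delta_pos":[-0.046,0.0086,0],"yaw":0}]' 10
python3 -m jog '[{"claw":-1,"delta_pos":[-0.046,0.0086,0],"yaw":0},{"claw":-1,"delta_pos":[-0.046,0.0086,0],"yaw":0},{"claw":-1,"delta_pos":[-0.046,0.0086,0],"yaw":0},{"claw":-1,"delta_pos":[-0.046,0.0086,0],"yaw":0},{"claw":-1,"delta_pos":[-0.046,0.0086,0],"yaw":0}]' 10
python3 -m jog '[{"claw":-1,"delta_pos":[-0.046,0.0086,0],"yaw":0},{"claw":-1,"delta_pos":[-0.046,0.0086,0],"yaw":0},{"claw":-1,"delta_pos":[-0.046,0.0086,0],"yaw":0},{"claw":-1,"delta_pos":[0,0,0],"yaw":0},{"claw":-1,"delta_pos":[0,0,0],"yaw":0}]' 10
python3 go.py 0.43 0.13 0.22 -86
python3 - <<'E'
from h import *; from cell import r
import pickle
p=r.read_camera("wrist"); cv2.imwrite("pics/w3.png",p["img"]); pickle.dump(dict(p),open("/tmp/w3.pkl","wb"))
for n in ["pocket_red","pocket_yellow","pocket_blue","switch_tip"]:
    for x in r.pinpoint(p,n)[:2]:
        a=x["pixel"]; print(n,round(x["confidence"],2),a,bp(p,[[a[1],a[0]]]).round(3))
E
```

```text
clock: 4.55
eef_pos: [0.5262, -0.2413, 0.2175]
tool_rot: [-0.0, 0.731, -0.682, 0.001]
force: [0.4, 1.3, -1.2]
opening: 0.0219
clock: 5.05
eef_pos: [0.4666, -0.0129, 0.2172]
tool_rot: [-0.001, 0.732, -0.681, 0.0]
force: [1.1, 1.1, -0.3]
opening: 0.0219
clock: 5.55
eef_pos: [0.4313, 0.1224, 0.217]
tool_rot: [-0.0, 0.733, -0.68, 0.0]
force: [0.2, -0.8, -0.8]
opening: 0.0217
at [0.4313 0.1224 0.217 ] yaw -85.7 | tool shift mm [-7.6  0.7 -3. ] yaw turn 0.3 open 21.7 F [ 0.21 -0.85 -0.77] j7 -1.84
pocket_red 0.77 [95.3, 249.7] [[0.522 0.205 0.047]]
pocket_yellow 0.71 [95.4, 320.9] [[0.528 0.132 0.047]]
pocket_blue 0.47 [144.5, 620.6] [[ 0.501 -0.233  0.013]]
switch_tip 0.95 [127.0, 134.8] [[0.488 0.286 0.114]]
```

View pics/w3.png

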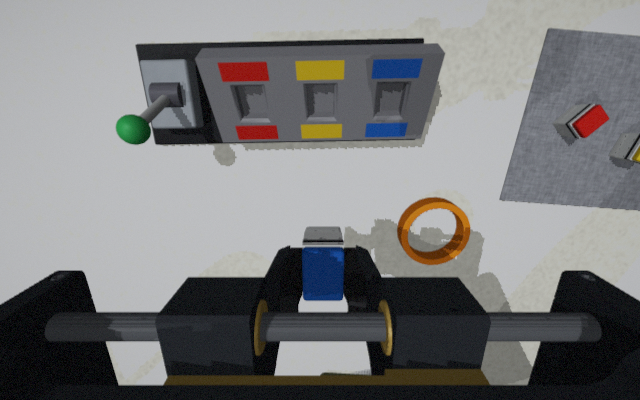

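```bash
cat > deck.py <<'E'
from h import *
def deckfit(p):
    m={}
    pts=[];cen={}
    for c in("red","yellow","blue"):
        k=colmask(p["img"],c).astype(np.uint8); k[190:]=0
        n,l,st,ce=cv2.connectedComponentsWithStats(k)
        for i in range(1,n):
            if st[i,4]<150: continue
            v,u=np.nonzero(l==i); P=bp(p,np.c_[u,v])
            if not(P[:,0].mean()>.4 and P[:,1].mean()>0 and P[:,2].mean()>.03): continue
            cen.setdefault(c,[]).append((P.mean(0),(u.mean(),v.mean()))); pts.append(P)
    A=np.vstack(pts); 
    for _ in range(3):
        c0=A.mean(0); n=np.linalg.svd(A-c0,full_matrices=False)[2][2]; n=n*np.sign(n[2]); d=(A-c0)@n; A=A[abs(d)<.003]
    return cen,c0,n,d.std()
E
python3 - <<'E'
from deck import *; import pickle
p=pickle.load(open("/tmp/w3.pkl","rb"))
cen,c0,n,s=deckfit(p)
print("normal",n.round(3),"tilt",np.degrees(np.arccos(n[2])),"std",s)
yaw=np.arctan2(-n[1],-n[0]); print("yaw by normal",np.degrees(yaw))
for c in cen:
    print(c,[(q[0].round(4),np.round(q[1],1)) for q in cen[c]])
mids={c:np.mean([q[0] for q in cen[c]],0) for c in cen}
row=mids["red"]-mids["blue"]; print("pitch",np.linalg.norm(row)/2,"row yaw",np.degrees(np.arctan2(-row[0],row[1])))
for c in cen:
    if len(cen[c])==2: a=cen[c][0][0]-cen[c][1][0]; print(c,"x dir",np.degrees(np.arctan2(a[1],a[0])),np.linalg.norm(a))
th=np.deg2rad(30)
yw=np.arctan2(-row[0],row[1]); N=np.array([-np.sin(th)*np.cos(yw),-np.sin(th)*np.sin(yw),np.cos(th)])
X=np.array([np.cos(th)*np.cos(yw),np.cos(th)*np.sin(yw),np.sin(th)]);Y=np.array([-np.sin(yw),np.cos(yw),0])
ctr=np.mean(list(mids.values()),0); print("face centre",ctr.round(4),"expected z",.0375+.024*np.cos(th))
# face outline & pockets
v,u=np.mgrid[20:160,130:460]; P=bp(p,np.c_[u.ravel(),v.ravel()])
q=P-ctr; D=np.c_[q@X,q@Y,q@N]
f=D[abs(D[:,2])<.003]; print("face x",np.percentile(f[:,0],[.5,99.5]),"y",np.percentile(f[:,1],[.5,99.5]))
for yc in(.07,0,-.07):
    g=D[(abs(D[:,1]-yc)<.025)&(D[:,2]<-.0115)&(D[:,2]>-.017)&(abs(D[:,0])<.03)]; print(yc,len(g),g[:,:2].min(0).round(4),g[:,:2].max(0).round(4),np.median(g[:,2]))
E
```

```text
normal [-0.534 -0.05   0.844] tilt 32.45402276413815 std 0.000389978814493337
yaw by normal 5.317612432897855
red [(array([0.5416, 0.2035, 0.0765]), array([243.6,  71.3])), (array([0.4858, 0.1981, 0.0451]), array([256.8, 132. ]))]
yellow [(array([0.548 , 0.1342, 0.077 ]), array([319.5,  69.8])), (array([0.4921, 0.1285, 0.0433]), array([321.5, 130.8]))]
blue [(array([0.5545, 0.0646, 0.077 ]), array([396.2,  68.2])), (array([0.4986, 0.0591, 0.0438]), array([385.7, 129.6]))]
pitch 0.06975905772793914 row yaw 5.30180486378129
red x dir 5.5550063095031 0.06426633122484046
yellow x dir 5.877117607075699 0.06552372577375273
blue x dir 5.616683998712852 0.06525451132203564
face centre [0.5201 0.1313 0.0605] expected z 0.05828460969082653
face x [-0.04489602  0.04465041] y [-0.10936768  0.11132388]
0.07 701 [-0.019   0.0592] [0.0123 0.0847] -0.015552740805342358
0 751 [-0.0188 -0.0129] [0.0121 0.0143] -0.015571502732034639
-0.07 705 [-0.0187 -0.0833] [ 0.0132 -0.0578] -0.015623286384126417
```

```bash
python3 - <<'E'
from deck import *; import pickle
from cell import r
p=pickle.load(open("/tmp/w3.pkl","rb"))
m=colmask(p["img"],"blue"); m[:235]=0; v,u=np.nonzero(m); print(len(u),u.min(),u.max(),v.min(),v.max())
s=r.sense(); M=Rq(s["tool_rot"]); 
P=bp(p,np.c_[u,v],s["eef_pos"][2]+.018); Q=(P-s["eef_pos"])@M; print("cap in tool mm",(Q.min(0)*1000).round(1),(Q.max(0)*1000).round(1)); Z=bp(p,np.c_[u,v]); print(np.percentile(((Z-s["eef_pos"])@M)*1000,[2,50,98],axis=0).round(1))
t=r.read_camera("top"); pickle.dump(dict(t),open("/tmp/t1.pkl","wb")); cv2.imwrite("pics/t1.png",t["img"][180:260,180:340].repeat(4,0).repeat(4,1))
for c in("red","yellow","blue"):
    k=colmask(t["img"],c).astype(np.uint8); n,l,st,ce=cv2.connectedComponentsWithStats(k)
    for i in range(1,n):
        if st[i,4]>15:
            v,u=np.nonzero(l==i); 
            if not (150<u.mean()<340): continue
            for z in(.0425,.074): print(c,u.mean().round(1),v.mean().round(1),len(u),z,bp(t,[[u.mean(),v.mean()]],z).round(4))
E
```

```text
2115 302 343 248 299
cap in tool mm [-13.8 -16.5 -18. ] [  7.5  13.7 -18. ]
[[-13.3 -14.1 -18.2]
 [ -3.   -1.7 -16.9]
 [  7.   14.1 -13.6]]
red 239.2 212.2 106 0.0425 [[0.5436 0.2093 0.0425]]
red 239.2 212.2 106 0.074 [[0.5412 0.2041 0.074 ]]
yellow 266.9 209.8 106 0.0425 [[0.5503 0.1375 0.0425]]
yellow 266.9 209.8 106 0.074 [[0.5477 0.1341 0.074 ]]
yellow 270.9 232.2 86 0.0425 [[0.4921 0.1262 0.0425]]
yellow 270.9 232.2 86 0.074 [[0.491 0.123 0.074]]
blue 294.3 207.3 105 0.0425 [[0.557  0.0663 0.0425]]
blue 294.3 207.3 105 0.074 [[0.5543 0.0646 0.074 ]]
blue 296.9 230.0 97 0.0425 [[0.4983 0.0589 0.0425]]
blue 296.9 230.0 97 0.074 [[0.497  0.0574 0.074 ]]
```

View pics/t1.png

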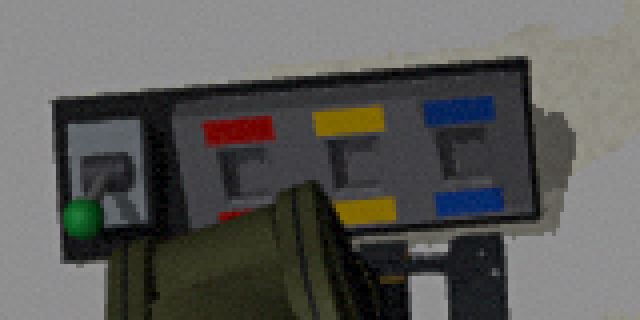

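```bash
cat > tgt.py <<'E'
from h import *
th=np.deg2rad(30); yw=np.deg2rad(5.4)
C=np.array([.5201,.1305,.0583])
N=np.array([-np.sin(th)*np.cos(yw),-np.sin(th)*np.sin(yw),np.cos(th)])
X=np.array([np.cos(th)*np.cos(yw),np.cos(th)*np.sin(yw),np.sin(th)]);Y=np.array([-np.sin(yw),np.cos(yw),0]);Xh=np.array([np.cos(yw),np.sin(yw),0])
off={"red":.07,"yellow":0,"blue":-.07}
def touch(c,F=.0105,tip=.018):
    f=C-.014*N+off[c]*Y+F*X
    return f-.015*Xh+np.array([0,0,tip])
if __name__=="__main__":
    for c in off: print(c,"floor",(C-.014*N+off[c]*Y).round(4),"tip at touch",touch(c).round(4))
E
python3 tgt.py; python3 go.py 0.5247 0.0605 0.10 -84.6
```

```text
red floor [0.5205 0.2008 0.0462] tip at touch [0.5146 0.2003 0.0694]
yellow floor [0.5271 0.1312 0.0462] tip at touch [0.5212 0.1306 0.0694]
blue floor [0.5337 0.0615 0.0462] tip at touch [0.5278 0.0609 0.0694]
at [0.4318 0.1197 0.2168] yaw -86.1 | tool shift mm [ 65.4 -88.6 116.8] yaw turn -1.5 open 21.7 F [ 0.19 -0.59 -0.07] j7 -1.84
```

```bash
python3 -m jog '[{"claw":-1,"delta_pos":[0.0217,-0.0306,0.02],"yaw":-1.3},{"claw":-1,"delta_pos":[0.0217,-0.0306,0.02],"yaw":0},{"claw":-1,"delta_pos":[0.0217,-0.0306,0.02],"yaw":0},{"claw":-1,"delta_pos":[0,0,0.045],"yaw":0},{"claw":-1,"delta_pos":[0,0,0],"yaw":0}]' 10
python3 -m jog '[{"claw":-1,"delta_pos":[0,0,0],"yaw":0},{"claw":-1,"delta_pos":[0,0,0],"yaw":0}]'
python3 go.py 0.5278 0.0609 0.0694 -84.6
python3 - <<'E'
from deck import *; from cell import r
import pickle
p=r.read_camera("wrist"); cv2.imwrite("pics/w4.png",p["img"]); pickle.dump(dict(p),open("/tmp/w4.pkl","wb"))
E
```

```text
clock: 6.35
eef_pos: [0.5254, 0.0621, 0.107]
tool_rot: [0.004, 0.739, -0.674, -0.003]
force: [-0.9, 0.4, 0.8]
opening: 0.0219
clock: 6.55
eef_pos: [0.5289, 0.0649, 0.1136]
tool_rot: [-0.001, 0.74, -0.673, 0.001]
force: [-0.1, 0.3, 0.8]
opening: 0.0221
at [0.5289 0.0649 0.1136] yaw -84.6 | tool shift mm [ 3.9  1.6 44.2] yaw turn 0.0 open 22.1 F [-0.13  0.32  0.78] j7 -1.68
```

View pics/w4.png

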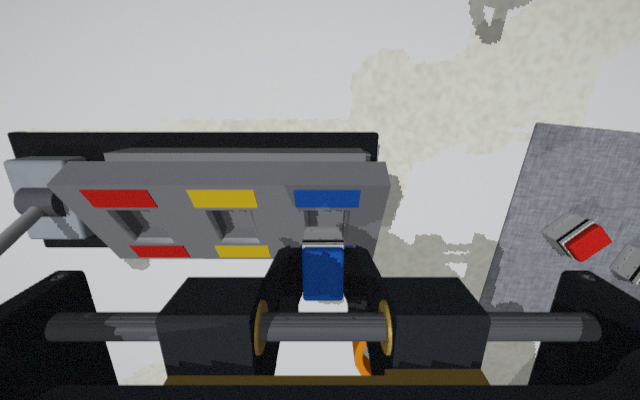

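```bash
cat > rel.py <<'E'
import sys
from deck import *; from cell import r
c=sys.argv[1]
p=r.read_camera("wrist"); s=r.sense(); M=Rq(s["tool_rot"])
if len(sys.argv)>2: cv2.imwrite(sys.argv[2],p["img"])
k=colmask(p["img"],c).astype(np.uint8); n,l,st,ce=cv2.connectedComponentsWithStats(k)
for i in range(1,n):
    if st[i,4]<80: continue
    v,u=np.nonzero(l==i); Q=(bp(p,np.c_[u,v])-s["eef_pos"])@M*1000
    lo,hi=np.percentile(Q,[1,99],axis=0); print(c,(round(u.mean()),round(v.mean())),len(u),"tool mid",((lo+hi)/2).round(1),"size",(hi-lo).round(1))
print("tcp",s["eef_pos"].round(4),"open",s["opening"].round(4),"F",s["force"].round(2))
E
python3 rel.py blue
```

```text
blue (326, 199) 1143 tool mid [  2.6 -25.4  37.8] size [43.1 14.9  9.8]
blue (323, 273) 2124 tool mid [ -0.2  -0.3 -15.5] size [21.  28.8  5.4]Traceback (most recent call last):
  File "rel.py", line 11, in <module>
    print("tcp",s["eef_pos"].round(4),"open",s["opening"].round(4),"F",s["force"].round(2))
                                             ^^^^^^^^^^^^^^^^^^
AttributeError: 'float' object has no attribute 'round'
```

```bash
sed -i 's/s\["opening"\].round(4)/round(s["opening"],4)/' rel.py; sed -i 's/.5201,.1305/.5201,.1316/' tgt.py
python3 -m jog '[{"claw":-1,"delta_pos":[0.0028,0.0017,0],"yaw":0},{"claw":-1,"delta_pos":[0,0,0.02],"yaw":0},{"claw":-1,"delta_pos":[0,0,0.015],"yaw":0},{"claw":-1,"delta_pos":[0,0,0],"yaw":0},{"claw":-1,"delta_pos":[0,0,0],"yaw":0}]' 3
python3 rel.py blue pics/w5.png; python3 go.py 0.5278 0.062 0.0694 -84.6
```

```text
clock: 7.15
eef_pos: [0.5274, 0.0615, 0.0775]
tool_rot: [-0.0, 0.74, -0.673, 0.0]
force: [0.2, 0.1, 0.3]
opening: 0.0221
blue (322, 214) 1672 tool mid [ -0.8 -27.3   1.8] size [42.9 15.1  9.4]
blue (323, 290) 1786 tool mid [ -0.2   7.6 -21.4] size [20.9 28.5 10. ]
tcp [0.5277 0.0615 0.0777] open 0.0221 F [ 0.05  0.2  -1.03]
at [0.5277 0.0615 0.0777] yaw -84.6 | tool shift mm [-0.4 -0.1  8.3] yaw turn 0.0 open 22.1 F [ 0.05  0.2  -1.03] j7 -1.68
```

View pics/w5.png

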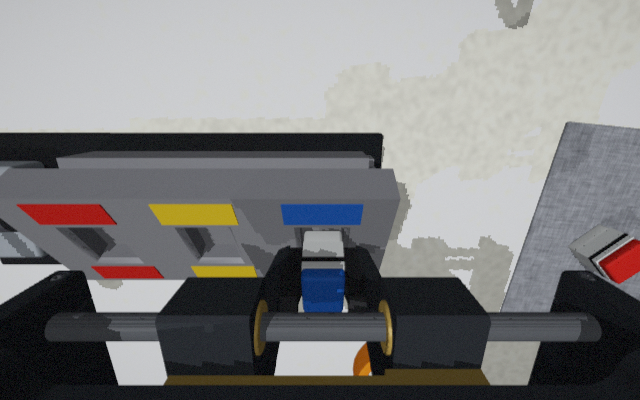

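```bash
cat > tilt.py <<'E'
import sys
from deck import *; from cell import r
import tgt
c=sys.argv[1]
p=r.read_camera("wrist"); s=r.sense()
if len(sys.argv)>2: cv2.imwrite(sys.argv[2],p["img"])
k=colmask(p["img"],c).astype(np.uint8); n,l,st,ce=cv2.connectedComponentsWithStats(k)
o=tgt.C-.014*tgt.N+tgt.off[c]*tgt.Y
B=np.c_[tgt.X,tgt.Y,tgt.N]
for i in range(1,n):
    if st[i,4]<80: continue
    m=cv2.erode((l==i).astype(np.uint8),np.ones((3,3)))
    v,u=np.nonzero(m); P=bp(p,np.c_[u,v])
    for _ in range(4):
        c0=P.mean(0); nn=np.linalg.svd(P-c0,full_matrices=False)[2][2]; nn*=np.sign(nn[2]); d=(P-c0)@nn; P=P[abs(d)<max(.0012,1.5*d.std())]
    print(c,(round(u.mean()),round(v.mean())),len(P),"centre in pocket frame mm",((c0-o)@B*1000).round(1),"normal(deck)",(nn@B).round(3),"lean from deck n deg",round(np.degrees(np.arccos(min(1,nn@tgt.N))),1),"from vertical",round(np.degrees(np.arccos(nn[2])),1),"rms mm",(d.std()*1000).round(2))
print("tcp",s["eef_pos"].round(4),"open",round(s["opening"],4),"F",s["force"].round(2),"t",s["clock"])
E
python3 tilt.py blue
```

```text
blue (322, 214) 1254 centre in pocket frame mm [33.8  0.3 15.1] normal(deck) [-0.017 -0.001  1.   ] lean from deck n deg 1.0 from vertical 31.0 rms mm 0.39
blue (323, 290) 1295 centre in pocket frame mm [15.9 -0.2 52.7] normal(deck) [0.202 0.003 0.979] lean from deck n deg 11.6 from vertical 18.4 rms mm 0.45
tcp [0.5278 0.0616 0.0777] open 0.0222 F [ 0.13 -0.27  0.58] t 7.25
```

```bash

python3 -m jog '[{"claw":-1,"delta_pos":[0,0.001,0.002],"yaw":0},{"claw":-1,"delta_pos":[0,0.001,0.003],"yaw":0},{"claw":-1,"delta_pos":[0,0,0],"yaw":0},{"claw":-1,"delta_pos":[0,0,0],"yaw":0}]' 3
python3 tilt.py blue
```

```text
clock: 7.65
eef_pos: [0.5248, 0.0613, 0.0717]
tool_rot: [0.0, 0.74, -0.673, -0.0]
force: [-0.6, -0.2, 0.4]
opening: 0.0219
blue (322, 213) 1358 centre in pocket frame mm [33.9  0.3 15.1] normal(deck) [-0.015  0.001  1.   ] lean from deck n deg 0.8 from vertical 30.8 rms mm 0.4
blue (323, 292) 902 centre in pocket frame mm [ 9.4 -0.3 50. ] normal(deck) [0.038 0.001 0.999] lean from deck n deg 2.2 from vertical 27.8 rms mm 0.52
tcp [0.5248 0.0613 0.0717] open 0.0221 F [-1.15 -0.3   1.4 ] t 7.7
```

```bash
cat >> tilt.py <<'E'
for i in range(1,n):
    if st[i,4]<80: continue
    v,u=np.nonzero(l==i); Q=(bp(p,np.c_[u,v])-o)@B*1000; Q=Q[abs(Q[:,2]-np.median(Q[:,2]))<4]
    print("  extent x",np.percentile(Q[:,0],[1,99]).round(1),"y",np.percentile(Q[:,1],[1,99]).round(1))
E
python3 tilt.py blue pics/w6.png; python3 - <<'E'
import cv2; a=cv2.imread("pics/w6.png")[190:330,250:400]; cv2.imwrite("pics/w6z.png",cv2.resize(a,None,fx=4,fy=4))
E
```

```text
blue (322, 213) 1440 centre in pocket frame mm [34.2  0.4 15.1] normal(deck) [-0.013  0.002  1.   ] lean from deck n deg 0.8 from vertical 30.8 rms mm 0.39
blue (322, 292) 909 centre in pocket frame mm [ 9.3 -0.1 50. ] normal(deck) [0.038 0.001 0.999] lean from deck n deg 2.2 from vertical 27.8 rms mm 0.51
tcp [0.5248 0.0613 0.0717] open 0.022 F [-1.37 -0.05  0.61] t 7.75
  extent x [25.  41.9] y [-21.1  21.9]
  extent x [-8.1 20.5] y [-10.6  10.2]
```

View pics/w6z.png

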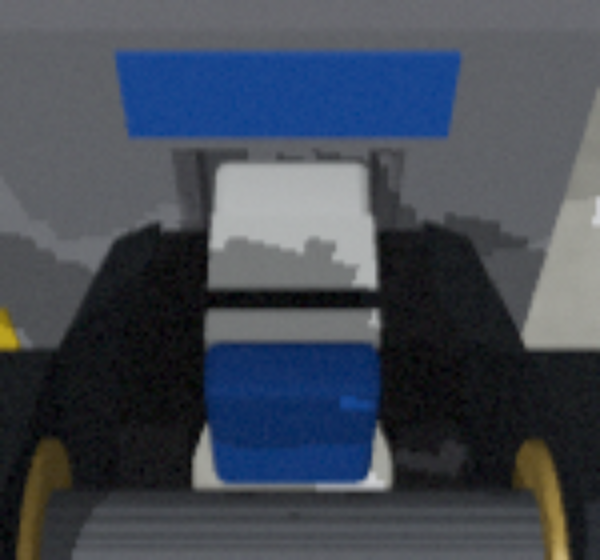

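```bash

python3 -m jog '[{"claw":-1,"delta_pos":[0,0.001,-0.0017],"yaw":0},{"claw":-1,"delta_pos":[0,0.0039,0.0022],"yaw":0},{"claw":-1,"delta_pos":[0,0,0],"yaw":0},{"claw":-1,"delta_pos":[0,0,0],"yaw":0}]' 3
python3 tilt.py blue
python3 -m jog '[{"claw":-1,"delta_pos":[0,-0.001,0.0017],"yaw":0},{"claw":-1,"delta_pos":[0,-0.001,0.0017],"yaw":0},{"claw":-1,"delta_pos":[0,-0.001,0.0017],"yaw":0},{"claw":-1,"delta_pos":[0,0,0],"yaw":0},{"claw":-1,"delta_pos":[0,0,0],"yaw":0}]' 3
python3 tilt.py blue pics/w7.png
```

```text
clock: 8.15
eef_pos: [0.52, 0.0608, 0.0711]
tool_rot: [0.0, 0.74, -0.673, -0.0]
force: [0.9, 0.1, -0.7]
opening: 0.022
blue (321, 204) 1502 centre in pocket frame mm [34.2  0.4 15.1] normal(deck) [-0.015  0.001  1.   ] lean from deck n deg 0.9 from vertical 30.9 rms mm 0.4
blue (323, 292) 895 centre in pocket frame mm [ 5.1 -0.3 51.9] normal(deck) [ 0.035 -0.002  0.999] lean from deck n deg 2.0 from vertical 28.0 rms mm 0.51
tcp [0.5202 0.0608 0.0711] open 0.0223 F [ 0.5  -0.68 -0.39] t 8.2
  extent x [24.6 42. ] y [-21.2  21.8]
  extent x [-12.2  15.8] y [-10.7  10.1]
clock: 8.7
eef_pos: [0.5232, 0.0611, 0.066]
tool_rot: [0.0, 0.74, -0.673, -0.0]
force: [-0.3, -0.1, 0.1]
opening: 0.0215
blue (322, 214) 1442 centre in pocket frame mm [33.8  0.5 15.1] normal(deck) [-0.014 -0.001  1.   ] lean from deck n deg 0.8 from vertical 30.8 rms mm 0.39
blue (323, 292) 905 centre in pocket frame mm [ 5.3 -0.2 45.9] normal(deck) [ 0.042 -0.003  0.999] lean from deck n deg 2.4 from vertical 27.6 rms mm 0.53
tcp [0.5232 0.0611 0.0661] open 0.022 F [-0.42 -0.9  -0.25] t 8.75
  extent x [24.4 41.7] y [-21.1  21.8]
  extent x [-12.3  16.1] y [-10.7  10. ]
```

View pics/w7.png

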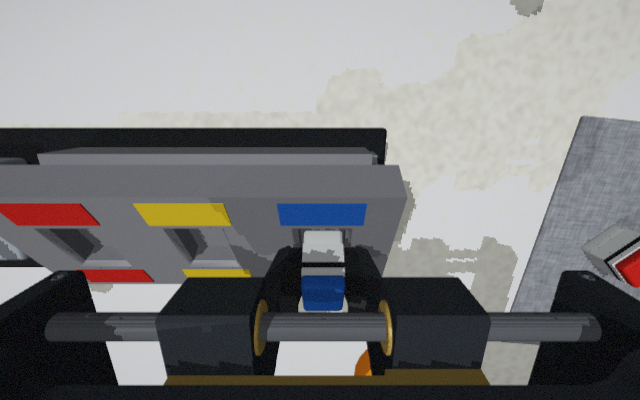

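```bash

python3 -m jog '[{"claw":-0.4,"delta_pos":[0,0,0],"yaw":0},{"claw":-0.3,"delta_pos":[0,0,0],"yaw":0},{"claw":-0.1,"delta_pos":[0,0,0],"yaw":0},{"claw":-0.1,"delta_pos":[0,0,0],"yaw":0}]' 10
python3 tilt.py blue pics/w8.png
```

```text
clock: 9.15
eef_pos: [0.5232, 0.0611, 0.0662]
tool_rot: [-0.0, 0.74, -0.673, 0.0]
force: [-1.5, 0.4, -0.4]
opening: 0.0394
blue (321, 214) 1472 centre in pocket frame mm [33.9  0.3 15.1] normal(deck) [-0.019  0.001  1.   ] lean from deck n deg 1.1 from vertical 31.1 rms mm 0.39
blue (322, 277) 771 centre in pocket frame mm [-0.8  0.1 30.7] normal(deck) [-0.435  0.008  0.9  ] lean from deck n deg 25.8 from vertical 55.8 rms mm 2.3
tcp [0.5232 0.0611 0.0661] open 0.0395 F [ 0.33 -0.29  0.1 ] t 9.2
  extent x [23.4 41.7] y [-21.1  21.8]
  extent x [-13.8  14. ] y [-10.8  10.1]
```

View pics/w8.png

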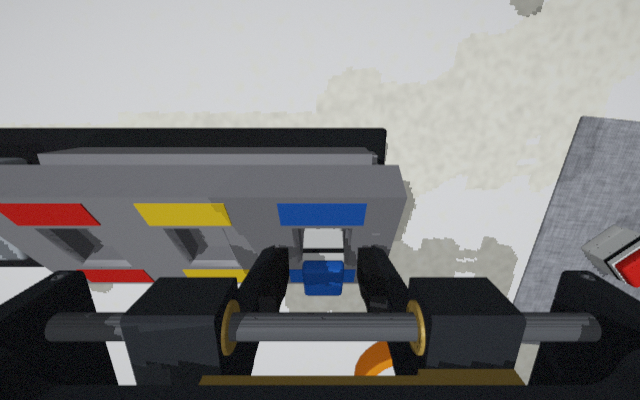

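```bash

python3 -m jog '[{"claw":-0.1,"delta_pos":[0,0,-0.03],"yaw":0},{"claw":-0.1,"delta_pos":[0,0.02,-0.04],"yaw":0},{"claw":-0.1,"delta_pos":[0,0.03,-0.04],"yaw":0},{"claw":-0.1,"delta_pos":[0,0.03,-0.03],"yaw":0},{"claw":-0.1,"delta_pos":[0,0,0],"yaw":0}]' 10
python3 tilt.py blue pics/w9.png;python3 go.py 0.4997 -0.245 0.06 -102.1
```

```text
clock: 9.7
eef_pos: [0.4409, 0.053, 0.2091]
tool_rot: [-0.001, 0.74, -0.673, 0.0]
force: [0.7, 0.1, -0.5]
opening: 0.0396
blue (322, 72) 420 centre in pocket frame mm [34.6  0.3 17.6] normal(deck) [ 0.917  0.002 -0.399] lean from deck n deg 113.5 from vertical 83.5 rms mm 2.55
blue (322, 124) 535 centre in pocket frame mm [-14.5  -0.1  26.4] normal(deck) [-0.502 -0.002  0.865] lean from deck n deg 30.1 from vertical 60.1 rms mm 2.13
tcp [0.443  0.0534 0.2078] open 0.0402 F [ 1.29  0.42 -0.39] t 9.75
  extent x [25.2 41.5] y [-21.1  21.7]
  extent x [-16.3  13.4] y [-11.   10.3]
at [0.443  0.0534 0.2078] yaw -84.6 | tool shift mm [302.5 -27.9 147.8] yaw turn 17.5 open 40.2 F [ 1.29  0.42 -0.39] j7 -1.7
```

View pics/w9.png

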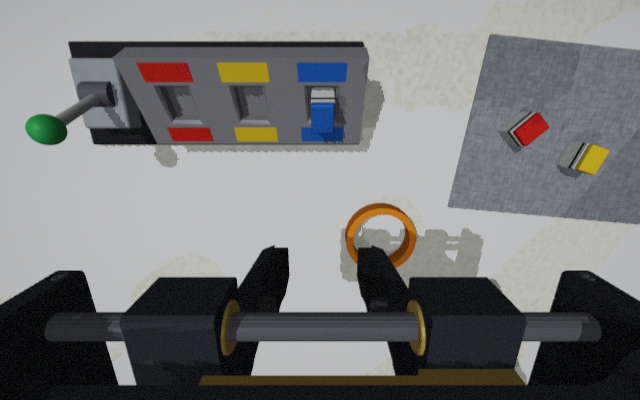

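```bash
cat > home.py <<'E'
import sys
from deck import *; from cell import r
import tgt
p=r.read_camera(sys.argv[1])
B=np.c_[tgt.X,tgt.Y,tgt.N]
for c in sys.argv[2:]:
    o=tgt.C-.014*tgt.N+tgt.off[c]*tgt.Y
    v,u=np.nonzero(colmask(p["img"],c)); P=bp(p,np.c_[u,v]); Q=(P-o)@B*1000
    k=(abs(Q[:,0])<25)&(abs(Q[:,1])<20)&(Q[:,2]>24)&(Q[:,2]<60); Q=Q[k]
    if len(Q)<30: print(c,"none",len(Q)); continue
    t=Q[Q[:,2]>np.percentile(Q[:,2],50)-3]
    A=np.c_[t[:,:2],np.ones(len(t))]; f=np.linalg.lstsq(A,t[:,2],rcond=None)[0]
    print(c,len(t),"z pct",np.percentile(Q[:,2],[5,25,50,75,95]).round(1),"x",np.percentile(t[:,0],[1,99]).round(1),"y",np.percentile(t[:,1],[1,99]).round(1),"slopes",f[:2].round(3))
E
python3 home.py wrist blue; python3 home.py top blue;python3 home.py scene blue
```

```text
blue 673 z pct [34.2 35.5 36.1 36.6 37.2] x [-15.6  13.4] y [-10.8  10.3] slopes [-0.017  0.003]
blue 39 z pct [31.9 34.9 36.  37.3 38.6] x [-4.5 14.3] y [-9.7  9.2] slopes [0.057 0.031]
blue 45 z pct [31.7 34.5 35.8 36.1 36.6] x [-11.6  14.4] y [-10.4   7.7] slopes [-0.063 -0.018]
```

```bash

python3 -m jog '[{"claw":0,"delta_pos":[0.0432,-0.004,0],"yaw":0},{"claw":0,"delta_pos":[0.0432,-0.004,0],"yaw":0},{"claw":0,"delta_pos":[0.0432,-0.004,0.005],"yaw":0},{"claw":0,"delta_pos":[0.0432,-0.004,0.005],"yaw":0},{"claw":0,"delta_pos":[0.0432,-0.004,0.01],"yaw":0}]' 10
python3 -m jog '[{"claw":0,"delta_pos":[0.0432,-0.004,0.01],"yaw":0},{"claw":0,"delta_pos":[0.0432,-0.004,0.01],"yaw":0},{"claw":0,"delta_pos":[0,0,0.03],"yaw":8.5},{"claw":0,"delta_pos":[0,0,0.02],"yaw":8.5},{"claw":0,"delta_pos":[0,0,0],"yaw":0}]' 10
python3 -m jog '[{"claw":0,"delta_pos":[0,0,0],"yaw":0},{"claw":0,"delta_pos":[0,0,0],"yaw":0}]' 10
python3 - <<'E'
from h import *; from cell import r
p=r.read_camera("wrist")
for k,v in caps(p,cols=("yellow","red")).items(): print(k,v)
E
python3 go.py 0.4997 -0.245 0.021 -102.1
```

```text
clock: 10.4
eef_pos: [0.4849, -0.1616, 0.1848]
tool_rot: [-0.0, 0.74, -0.673, -0.0]
force: [1.2, -0.1, -0.1]
opening: 0.0442
clock: 10.9
eef_pos: [0.4982, -0.2444, 0.1121]
tool_rot: [-0.002, -0.632, 0.775, 0.003]
force: [1.0, -0.1, -0.4]
opening: 0.0441
clock: 11.1
eef_pos: [0.5008, -0.2448, 0.1166]
tool_rot: [0.0, -0.633, 0.774, -0.001]
force: [0.2, -0.3, -0.1]
opening: 0.0441
yellow [(array([ 500.2, -244.6]), array([21.1, 29.4]), -11.4, array([ 500.5, -244.8]), 0.0389, (323, 214))]
red [(array([ 525.1, -166.7]), array([21.8, 30.3]), -40.6, array([ 525.4, -166.8]), 0.0389, (224, 204))]
at [ 0.5009 -0.2449  0.1169] yaw -101.4 | tool shift mm [ 0.4  1.3 95.9] yaw turn 0.7 open 43.9 F [ 0.27 -0.32 -0.01] j7 -1.38
```

```bash

python3 -m jog '[{"claw":0,"delta_pos":[0,0.0005,0.045],"yaw":0},{"claw":0,"delta_pos":[0,0,0.03],"yaw":0},{"claw":0,"delta_pos":[0,0,0.019],"yaw":0},{"claw":0,"delta_pos":[0,0,0],"yaw":0},{"claw":-1,"delta_pos":[0,0,0],"yaw":0}]' 10
python3 -m jog '[{"claw":-1,"delta_pos":[0,0,0],"yaw":0},{"claw":-1,"delta_pos":[0,0,0],"yaw":0},{"claw":-1,"delta_pos":[0,0,0],"yaw":0},{"claw":-1,"delta_pos":[0,0,-0.03],"yaw":0},{"claw":-1,"delta_pos":[0,0,-0.05],"yaw":-8.5}]' 10
python3 -m jog '[{"claw":-1,"delta_pos":[0,0,-0.05],"yaw":-8.3},{"claw":-1,"delta_pos":[0,0,0],"yaw":0}]' 10
python3 tgt.py; python3 go.py 0.519 0.1316 0.115 -84.6
```

```text
clock: 11.65
eef_pos: [0.5002, -0.2449, 0.023]
tool_rot: [0.0, -0.632, 0.775, -0.001]
force: [-0.2, -0.8, 0.3]
opening: 0.0378
clock: 12.15
eef_pos: [0.4977, -0.2437, 0.1011]
tool_rot: [-0.001, -0.689, 0.725, 0.003]
force: [1.2, 0.1, -0.3]
opening: 0.0215
clock: 12.35
eef_pos: [0.5033, -0.2467, 0.1586]
tool_rot: [-0.002, 0.739, -0.673, 0.006]
force: [1.4, -0.1, -0.5]
opening: 0.0221
red floor [0.5205 0.2019 0.0462] tip at touch [0.5146 0.2014 0.0694]
yellow floor [0.5271 0.1323 0.0462] tip at touch [0.5212 0.1317 0.0694]
blue floor [0.5337 0.0626 0.0462] tip at touch [0.5278 0.062  0.0694]
at [ 0.5033 -0.2467  0.1586] yaw -84.7 | tool shift mm [-375.5  -50.3   41.9] yaw turn -0.1 open 22.1 F [ 1.41 -0.15 -0.49] j7 -1.19
```

```bash

python3 -m jog '[{"claw":-1,"delta_pos":[-0.0469,-0.0069,0],"yaw":0},{"claw":-1,"delta_pos":[-0.0469,-0.0069,0],"yaw":0},{"claw":-1,"delta_pos":[-0.0469,-0.0069,0],"yaw":0},{"claw":-1,"delta_pos":[-0.0469,-0.0069,0],"yaw":0},{"claw":-1,"delta_pos":[-0.0469,-0.0069,0],"yaw":0}]' 10
python3 -m jog '[{"claw":-1,"delta_pos":[-0.0469,-0.0069,0],"yaw":0},{"claw":-1,"delta_pos":[-0.0469,-0.0069,0],"yaw":0},{"claw":-1,"delta_pos":[-0.0469,-0.0069,0],"yaw":0},{"claw":-1,"delta_pos":[0,0,0.03],"yaw":0},{"claw":-1,"delta_pos":[0,0,0.0],"yaw":0}]' 10
python3 -m jog '[{"claw":-1,"delta_pos":[0,0,0.01],"yaw":0},{"claw":-1,"delta_pos":[0,0,0.0],"yaw":0},{"claw":-1,"delta_pos":[0,0,0.0],"yaw":0}]' 10
python3 tilt.py yellow pics/w10.png; python3 go.py 0.523 0.132 0.08 -84.6
```

```text
clock: 12.85
eef_pos: [0.5122, -0.0063, 0.152]
tool_rot: [0.0, 0.738, -0.675, 0.0]
force: [0.0, -0.6, -0.0]
opening: 0.0221
clock: 13.35
eef_pos: [0.5178, 0.1353, 0.1196]
tool_rot: [0.002, 0.74, -0.673, -0.002]
force: [-0.8, -1.3, 0.6]
opening: 0.022
clock: 13.65
eef_pos: [0.5207, 0.1323, 0.1125]
tool_rot: [0.0, 0.738, -0.675, 0.0]
force: [-0.6, -0.4, -0.8]
opening: 0.022
yellow (323, 196) 948 centre in pocket frame mm [33.5  0.4 15.1] normal(deck) [-0.011  0.002  1.   ] lean from deck n deg 0.6 from vertical 30.6 rms mm 0.4
yellow (323, 273) 1774 centre in pocket frame mm [35.8  0.9 73.8] normal(deck) [ 0.512 -0.002  0.859] lean from deck n deg 30.8 from vertical 0.8 rms mm 0.5
yellow (398, 379) 9 centre in pocket frame mm [ 88.4 -18.3 131.2] normal(deck) [-0.794  0.024  0.608] lean from deck n deg 52.6 from vertical 82.6 rms mm 0.46
at [0.5208 0.1327 0.1127] yaw -84.9 | tool shift mm [ 0.8 -2.1 32.7] yaw turn -0.3 open 22.0 F [-0.19 -0.64 -0.33] j7 -1.77Traceback (most recent call last):
  File "tilt.py", line 15, in <module>
    c0=P.mean(0); nn=np.linalg.svd(P-c0,full_matrices=False)[2][2]; nn*=np.sign(nn[2]); d=(P-c0)@nn; P=P[abs(d)<max(.0012,1.5*d.std())]
                     ~~~~~~~~~~~~~~~~~~~~~~~~~~~~~~~~~~~~~~~~~~^^^
IndexError: index 2 is out of bounds for axis 0 with size 1
```

View pics/w10.png

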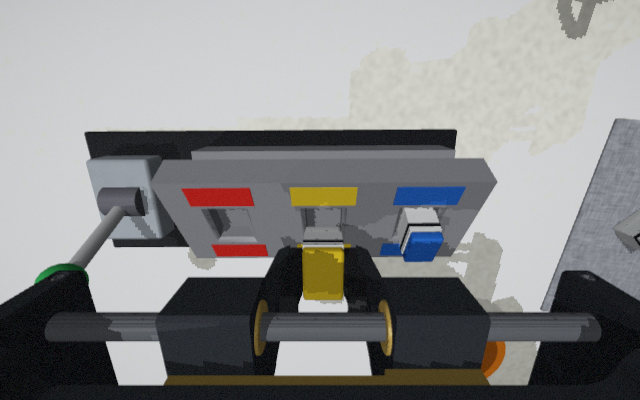

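```bash
sed -i 's/if st\[i,4\]<80/if st[i,4]<150/' tilt.py
python3 -m jog '[{"claw":-1,"delta_pos":[0.0005,-0.0043,0.0],"yaw":0},{"claw":-1,"delta_pos":[0,0,0.02],"yaw":0},{"claw":-1,"delta_pos":[0,0,0],"yaw":0},{"claw":-1,"delta_pos":[0,0,0.002],"yaw":0},{"claw":-1,"delta_pos":[0,0,0],"yaw":0}]' 3
python3 tilt.py yellow
python3 -m jog '[{"claw":-1,"delta_pos":[0,0.0022,0.0015],"yaw":0},{"claw":-1,"delta_pos":[0,0.0022,0.0015],"yaw":0},{"claw":-1,"delta_pos":[0,0.0022,0.0015],"yaw":0},{"claw":-1,"delta_pos":[0,0,0.0],"yaw":0},{"claw":-1,"delta_pos":[0,0,0.0],"yaw":0}]' 3
python3 tilt.py yellow
```

```text
clock: 14.2
eef_pos: [0.525, 0.1338, 0.0905]
tool_rot: [-0.0, 0.738, -0.674, 0.0]
force: [0.7, -0.3, -1.4]
opening: 0.0219
yellow (325, 213) 1017 centre in pocket frame mm [33.8  0.3 15.1] normal(deck) [-0.02   0.001  1.   ] lean from deck n deg 1.1 from vertical 31.1 rms mm 0.39
yellow (323, 273) 1096 centre in pocket frame mm [30.1  1.9 52.9] normal(deck) [-0.032  0.997  0.069] lean from deck n deg 86.0 from vertical 87.5 rms mm 3.81
yellow (424, 378) 8 centre in pocket frame mm [ 80.6 -24.1 109.5] normal(deck) [-0.822  0.02   0.569] lean from deck n deg 55.3 from vertical 85.3 rms mm 0.19
clock: 14.75
eef_pos: [0.518, 0.1332, 0.0856]
tool_rot: [0.0, 0.739, -0.674, -0.0]
force: [-0.0, 0.0, 0.3]
opening: 0.0217
yellow (325, 205) 1174 centre in pocket frame mm [33.6  0.4 15.1] normal(deck) [-0.016 -0.001  1.   ] lean from deck n deg 0.9 from vertical 30.9 rms mm 0.4
yellow (323, 273) 1084 centre in pocket frame mm [21.4  2.1 52. ] normal(deck) [-0.039  0.995  0.087] lean from deck n deg 85.0 from vertical 86.8 rms mm 3.76
yellow (399, 379) 13 centre in pocket frame mm [ 72.4 -17.4 10
[... 315 characters left out ...]
 14.8
  extent x [24.1 41.7] y [-21.1  21.8]
  extent x [13.4 28.4] y [-8.8 12.8]
  extent x [70.1 74.3] y [-39.2   2.9]
  extent x [71.2 74.4] y [15.1 41.4]tilt.py:15: RuntimeWarning: Mean of empty slice.
  c0=P.mean(0); nn=np.linalg.svd(P-c0,full_matrices=False)[2][2]; nn*=np.sign(nn[2]); d=(P-c0)@nn; P=P[abs(d)<max(.0012,1.5*d.std())]
  ret = um.true_divide(
Traceback (most recent call last):
  File "tilt.py", line 15, in <module>
    c0=P.mean(0); nn=np.linalg.svd(P-c0,full_matrices=False)[2][2]; nn*=np.sign(nn[2]); d=(P-c0)@nn; P=P[abs(d)<max(.0012,1.5*d.std())]
                     ~~~~~~~~~~~~~~~~~~~~~~~~~~~~~~~~~~~~~~~~~~^^^
IndexError: index 2 is out of bounds for axis 0 with size 0
```

```bash
python3 - <<'E'
from h import *; from cell import r
p=r.read_camera("wrist"); im=p["img"].copy(); m=colmask(im,"yellow")
a=np.vstack([im[190:320,240:410],np.where(m[...,None],im,0)[190:320,240:410]]); cv2.imwrite("pics/w11.png",cv2.resize(a,None,fx=2.2,fy=2.2))
print(p["range_z"][245:305:5,323].round(3)); 
E
```

```text
[0.152 0.147 0.146 0.147 0.148 0.149 0.151 0.151 0.152 0.152 0.154 0.275]
```

View pics/w11.png

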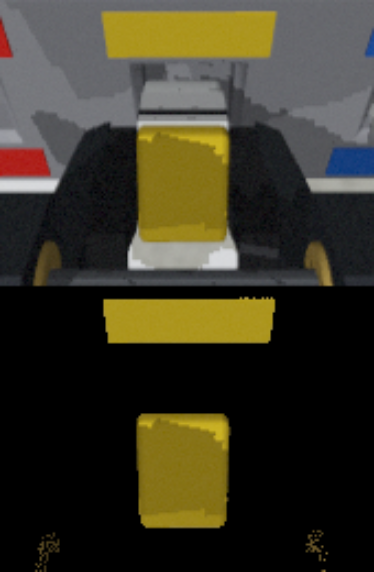

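```bash
python3 - <<'E'
s=open('tilt.py').read()
s=s.replace('P=bp(p,np.c_[u,v])\n    for _','rz=p["range_z"][v,u]; g=abs(rz-np.median(rz))<.012; u,v=u[g],v[g]; P=bp(p,np.c_[u,v])\n    if v.mean()>320: continue\n    for _')
s=s.replace("np.ones((3,3))","np.ones((5,5))")
open('tilt.py','w').write(s)
E
python3 tilt.py yellow
```

```text
yellow (325, 205) 1137 centre in pocket frame mm [33.5  0.3 15.1] normal(deck) [-0.014  0.001  1.   ] lean from deck n deg 0.8 from vertical 30.8 rms mm 0.42
yellow (323, 273) 1648 centre in pocket frame mm [20.5  2.  51.6] normal(deck) [ 0.506 -0.005  0.862] lean from deck n deg 30.4 from vertical 0.5 rms mm 0.52
  return _methods._mean(a, axis=axis, dtype=dtype,
  ret = ret.dtype.type(ret / rcount)
tilt.py:14: RuntimeWarning: Mean of empty slice.
  if v.mean()>320: continue
  ret = ret.dtype.type(ret / rcount)
tilt.py:16: RuntimeWarning: Mean of empty slice.
  c0=P.mean(0); nn=np.linalg.svd(P-c0,full_matrices=False)[2][2]; nn*=np.sign(nn[2]); d=(P-c0)@nn; P=P[abs(d)<max(.0012,1.5*d.std())]
  ret = um.true_divide(
Traceback (most recent call last):
  File "tilt.py", line 16, in <module>
    c0=P.mean(0); nn=np.linalg.svd(P-c0,full_matrices=False)[2][2]; nn*=np.sign(nn[2]); d=(P-c0)@nn; P=P[abs(d)<max(.0012,1.5*d.std())]
                     ~~~~~~~~~~~~~~~~~~~~~~~~~~~~~~~~~~~~~~~~~~^^^
IndexError: index 2 is out of bounds for axis 0 with size 0
```

```bash
sed -i 's/    if v.mean()>320: continue/    if len(v)<100 or v.mean()>320: continue/' tilt.py
python3 -m jog '[{"claw":-1,"delta_pos":[0.0015,0,-0.0055],"yaw":0},{"claw":-1,"delta_pos":[0,-0.007,0],"yaw":0},{"claw":-1,"delta_pos":[0,0,0],"yaw":0},{"claw":-1,"delta_pos":[0,0,0.003],"yaw":0},{"claw":-1,"delta_pos":[0,0,0],"yaw":0}]' 3
python3 tilt.py yellow
python3 -m jog '[{"claw":-1,"delta_pos":[0,0.0022,0.0017],"yaw":0},{"claw":-1,"delta_pos":[0,0.0022,0.0017],"yaw":0},{"claw":-1,"delta_pos":[0,0.0022,0.0017],"yaw":0},{"claw":-1,"delta_pos":[0,0,0.0],"yaw":0},{"claw":-1,"delta_pos":[0,0,0.0],"yaw":0}]' 3
python3 tilt.py yellow
```

```text
clock: 15.4
eef_pos: [0.5249, 0.1324, 0.0878]
tool_rot: [0.0, 0.739, -0.674, -0.0]
force: [-0.8, 0.4, 0.7]
opening: 0.0217
yellow (323, 215) 1025 centre in pocket frame mm [33.5  0.5 15.1] normal(deck) [-0.017 -0.001  1.   ] lean from deck n deg 1.0 from vertical 31.0 rms mm 0.39
yellow (323, 276) 1551 centre in pocket frame mm [26.9  0.5 52.1] normal(deck) [ 0.419 -0.003  0.908] lean from deck n deg 24.8 from vertical 5.2 rms mm 0.48
tcp [0.5249 0.1324 0.0879] open 0.0216 F [0.15 0.35 0.34] t 15.45
  extent x [24.4 41.7] y [-21.1  21.8]
  extent x [18.3 37.4] y [-10.2  11.2]
  extent x [77.3 81.3] y [-40.9 -12.8]
  extent x [77.9 81.5] y [13.2 39.9]
  extent x [77.8 81.4] y [ 2.4 12.5]
clock: 15.95
eef_pos: [0.5182, 0.1317, 0.0828]
tool_rot: [0.0, 0.739, -0.674, -0.0]
force: [-0.1, 0.4, -0.6]
opening: 0.022
yellow (323, 206) 1161 centre in pocket frame mm [33.7  0.3 15.1] normal(deck) [-0.007 -0.003  1.   ] lean from deck n deg 0.4 from vertical 30.4 rms mm 0.41
yellow (323, 277) 1343 centre in pocket frame mm [18.1  0.5 52.1] normal(deck) [0.291 0.004 0.957] lean from deck n deg 16.9 from vertical 13.1 rms mm 0.45
tcp [0.5183 0.1316 0.0828] open 0.022 F [-0.6  -0.53  0.28] t 16.0
  extent x [24.9 41.9] y [-21.2  21.9]
  extent x [ 5.3 29.7] y [-10.2  11.1]
  extent x [69.1 72.9] y [-40.9  -4. ]
  extent x [69.9 73. ] y [25.4 38.3]
  extent x [69.5 73. ] y [12.9 24.9]
  extent x [69.7 73.2] y [-2.9 12.4]
  return _methods._mean(a, axis=axis, dtype=dtype,
  ret = ret.dtype.type(ret / rcount)
  return _methods._mean(a, axis=axis, dtype=dtype,
  ret = ret.dtype.type(ret / rcount)
```

```bash
sed -i '1i import warnings; warnings.simplefilter("ignore")' tilt.py
python3 -m jog '[{"claw":-1,"delta_pos":[0,0.0015,0.0023],"yaw":0},{"claw":-1,"delta_pos":[0,0.0015,0.0023],"yaw":0},{"claw":-1,"delta_pos":[0,0.001,0.0022],"yaw":0},{"claw":-1,"delta_pos":[0,0,0.0],"yaw":0},{"claw":-1,"delta_pos":[0,0,0.0],"yaw":0}]' 3
python3 tilt.py yellow
```

```text
clock: 16.5
eef_pos: [0.5146, 0.1314, 0.076]
tool_rot: [0.0, 0.739, -0.674, -0.0]
force: [-1.5, 0.0, -0.5]
opening: 0.0219
yellow (322, 204) 1330 centre in pocket frame mm [33.7  0.7 15.1] normal(deck) [-0.009  0.001  1.   ] lean from deck n deg 0.5 from vertical 30.5 rms mm 0.4
yellow (323, 280) 788 centre in pocket frame mm [11.9  0.7 50.2] normal(deck) [0.057 0.002 0.998] lean from deck n deg 3.3 from vertical 26.7 rms mm 0.46
tcp [0.5147 0.1315 0.0761] open 0.0216 F [0.51 0.13 0.07] t 16.55
  extent x [24.4 42. ] y [-21.1  21.9]
  extent x [-6.6 21.8] y [-10.  11.]
  extent x [62.3 66.4] y [-40.7 -11.7]
  extent x [63.4 67. ] y [30.1 39.8]
  extent x [63.1 66.6] y [ 8.2 26.5]
  extent x [63.3 66.6] y [-10.6   7.8]
```

```bash

python3 -m jog '[{"claw":-1,"delta_pos":[0,0.001,-0.0017],"yaw":0},{"claw":-1,"delta_pos":[0,0.005,0.0029],"yaw":0},{"claw":-1,"delta_pos":[0,0,0],"yaw":0},{"claw":-1,"delta_pos":[0,0,0],"yaw":0}]' 3
python3 tilt.py yellow | head -4
python3 -m jog '[{"claw":-1,"delta_pos":[0,-0.001,0.0017],"yaw":0},{"claw":-1,"delta_pos":[0,-0.001,0.0017],"yaw":0},{"claw":-1,"delta_pos":[0,-0.001,0.0017],"yaw":0},{"claw":-1,"delta_pos":[0,0,0],"yaw":0},{"claw":-1,"delta_pos":[0,0,0],"yaw":0}]' 3
python3 tilt.py yellow |head -5
```

```text
clock: 16.95
eef_pos: [0.5084, 0.1308, 0.0749]
tool_rot: [0.0, 0.739, -0.674, -0.0]
force: [0.5, 0.9, 0.3]
opening: 0.0218
yellow (323, 194) 1460 centre in pocket frame mm [33.5  0.5 15.1] normal(deck) [-0.009 -0.001  1.   ] lean from deck n deg 0.5 from vertical 30.5 rms mm 0.42
yellow (323, 280) 814 centre in pocket frame mm [ 6.   0.6 52.4] normal(deck) [0.056 0.001 0.998] lean from deck n deg 3.2 from vertical 26.8 rms mm 0.45
tcp [0.5086 0.1309 0.075 ] open 0.0219 F [ 0.4 -0.2 -0.9] t 17.0
  extent x [24.5 41.9] y [-21.1  21.8]
clock: 17.5
eef_pos: [0.5116, 0.1311, 0.0698]
tool_rot: [0.0, 0.739, -0.674, 0.0]
force: [0.1, 0.0, -1.1]
opening: 0.0225
yellow (323, 202) 1446 centre in pocket frame mm [33.7  0.4 15.1] normal(deck) [-0.011 -0.001  1.   ] lean from deck n deg 0.6 from vertical 30.6 rms mm 0.42
yellow (323, 280) 812 centre in pocket frame mm [ 6.2  0.5 46.3] normal(deck) [0.057 0.003 0.998] lean from deck n deg 3.3 from vertical 26.8 rms mm 0.47
tcp [0.5117 0.1311 0.0699] open 0.0225 F [-0.27  0.18 -0.42] t 17.55
  extent x [23.8 41.8] y [-21.1  21.9]
  extent x [-12.3  16.1] y [-10.1  11.1]
```

Same state as blue before release; insert 3 mm more, then release.

```bash

python3 -m jog '[{"claw":-1,"delta_pos":[0,-0.001,0.0017],"yaw":0},{"claw":-1,"delta_pos":[0,-0.0005,0.0009],"yaw":0},{"claw":-1,"delta_pos":[0,0,0],"yaw":0},{"claw":-0.4,"delta_pos":[0,0,0],"yaw":0},{"claw":-0.3,"delta_pos":[0,0,0],"yaw":0}]' 3
python3 -m jog '[{"claw":-0.1,"delta_pos":[0,0,0],"yaw":0},{"claw":-0.1,"delta_pos":[0,0,0],"yaw":0},{"claw":-0.1,"delta_pos":[0,0,-0.03],"yaw":0},{"claw":-0.1,"delta_pos":[0,0.02,-0.04],"yaw":0},{"claw":-0.1,"delta_pos":[0,0.02,-0.04],"yaw":0}]' 10
python3 -m jog '[{"claw":-0.1,"delta_pos":[0,0.02,-0.02],"yaw":0},{"claw":-0.1,"delta_pos":[0,0,0],"yaw":0}]' 10
python3 home.py wrist blue yellow; python3 tilt.py yellow pics/w12.png >/dev/null;python3 go.py 0.5252 -0.1668 0.1 -130.6
```

```text
clock: 18.05
eef_pos: [0.5132, 0.1313, 0.0674]
tool_rot: [-0.0, 0.739, -0.674, 0.0]
force: [0.4, 0.1, 0.0]
opening: 0.0304
clock: 18.55
eef_pos: [0.4727, 0.1275, 0.1781]
tool_rot: [0.0, 0.738, -0.674, -0.0]
force: [0.5, -0.5, -0.1]
opening: 0.0398
clock: 18.75
eef_pos: [0.4521, 0.1258, 0.1996]
tool_rot: [-0.001, 0.739, -0.674, 0.0]
force: [1.1, 0.8, -0.3]
opening: 0.0398
blue 655 z pct [33.4 35.6 36.1 36.6 37.2] x [-15.   13.3] y [-10.4  10.7] slopes [-0.012 -0.015]
yellow 662 z pct [33.2 35.6 36.1 36.5 37.1] x [-16.1  13.3] y [-10.   11.1] slopes [-0.019  0.   ]
at [0.4539 0.126  0.1974] yaw -84.8 | tool shift mm [298.1 -44.1  97.4] yaw turn 45.8 open 39.6 F [ 0.47 -0.33 -0.01] j7 -1.79
```

View pics/w12.png

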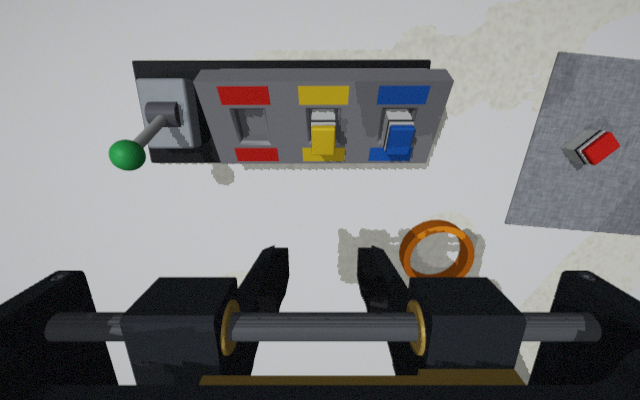

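```bash

python3 -m jog '[{"claw":0,"delta_pos":[0.0426,-0.0063,0],"yaw":0},{"claw":0,"delta_pos":[0.0426,-0.0063,0],"yaw":0},{"claw":0,"delta_pos":[0.0426,-0.0063,0],"yaw":0},{"claw":0,"delta_pos":[0.0426,-0.0063,0.005],"yaw":0},{"claw":0,"delta_pos":[0.0426,-0.0063,0.01],"yaw":0}]' 10
python3 -m jog '[{"claw":0,"delta_pos":[0.0426,-0.0063,0.01],"yaw":0},{"claw":0,"delta_pos":[0.0426,-0.0063,0.01],"yaw":0},{"claw":0,"delta_pos":[0,0,0.02],"yaw":7.6},{"claw":0,"delta_pos":[0,0,0.02],"yaw":7.6},{"claw":0,"delta_pos":[0,0,0.01],"yaw":7.6}]' 10
python3 -m jog '[{"claw":0,"delta_pos":[0,0,0],"yaw":7.6},{"claw":0,"delta_pos":[0,0,0],"yaw":7.6},{"claw":0,"delta_pos":[0,0,0],"yaw":7.6},{"claw":0,"delta_pos":[0,0,0],"yaw":0},{"claw":0,"delta_pos":[0,0,0],"yaw":0}]' 10
python3 - <<'E'
from h import *; from cell import r
p=r.read_camera("wrist")
for k,v in caps(p,cols=("red",)).items(): print(k,v)
E
python3 go.py 0.5252 -0.1668 0.023 -130.6
```

```text
clock: 19.35
eef_pos: [0.5055, -0.0855, 0.181]
tool_rot: [-0.0, 0.738, -0.674, 0.0]
force: [0.6, 0.1, 0.3]
opening: 0.0441
clock: 19.85
eef_pos: [0.5237, -0.1679, 0.1088]
tool_rot: [-0.001, -0.588, 0.809, 0.001]
force: [-0.3, 0.7, 0.2]
opening: 0.0437
clock: 20.35
eef_pos: [0.5245, -0.1673, 0.1111]
tool_rot: [-0.001, -0.421, 0.907, 0.0]
force: [-0.2, 0.3, 0.1]
opening: 0.0441
red [(array([ 525.3, -166.3]), array([20.8, 29.6]), -40.3, array([ 525.4, -166.4]), 0.0389, (320, 216))]
at [ 0.5244 -0.1673  0.1113] yaw -130.2 | tool shift mm [-0.9 -0.3 88.3] yaw turn 0.4 open 44.1 F [ 0.04 -0.19 -0.64] j7 -1.79
```

```bash

python3 -m jog '[{"claw":0,"delta_pos":[-0.001,-0.0003,0.04],"yaw":0},{"claw":0,"delta_pos":[0,0,0.03],"yaw":0},{"claw":0,"delta_pos":[0,0,0.018],"yaw":0},{"claw":0,"delta_pos":[0,0,0],"yaw":0},{"claw":-1,"delta_pos":[0,0,0],"yaw":0}]' 10
python3 -m jog '[{"claw":-1,"delta_pos":[0,0,0],"yaw":0},{"claw":-1,"delta_pos":[0,0,0],"yaw":0},{"claw":-1,"delta_pos":[0,0,0],"yaw":0},{"claw":-1,"delta_pos":[0,0,-0.03],"yaw":0},{"claw":-1,"delta_pos":[0,0,-0.05],"yaw":-7.6}]' 10
python3 -m jog '[{"claw":-1,"delta_pos":[0,0,-0.05],"yaw":-7.6},{"claw":-1,"delta_pos":[0,0,0],"yaw":-7.6},{"claw":-1,"delta_pos":[0,0,0],"yaw":-7.6},{"claw":-1,"delta_pos":[0,0,0],"yaw":-7.6},{"claw":-1,"delta_pos":[0,0,0],"yaw":-7.6}]' 10
python3 -m jog '[{"claw":-1,"delta_pos":[0,0,0],"yaw":0},{"claw":-1,"delta_pos":[0,0,0],"yaw":0}]' 10
python3 go.py 0.5200 0.2015 0.15 -84.6
```

```text
clock: 20.9
eef_pos: [0.5254, -0.1668, 0.0244]
tool_rot: [0.0, -0.42, 0.908, 0.0]
force: [0.4, -0.3, 0.9]
opening: 0.0382
clock: 21.4
eef_pos: [0.5235, -0.1657, 0.1033]
tool_rot: [-0.002, -0.48, 0.877, 0.002]
force: [0.6, 0.7, -0.2]
opening: 0.0218
clock: 21.9
eef_pos: [0.5253, -0.1666, 0.155]
tool_rot: [-0.0, 0.74, -0.672, 0.0]
force: [-0.7, 0.3, -0.5]
opening: 0.0218
clock: 22.1
eef_pos: [0.5252, -0.1667, 0.1546]
tool_rot: [-0.0, 0.737, -0.675, 0.0]
force: [-0.2, -0.2, 0.0]
opening: 0.0221
at [ 0.5252 -0.1667  0.1546] yaw -85.0 | tool shift mm [-367.2  -27.1    4.6] yaw turn -0.4 open 22.1 F [-0.15 -0.2   0.03] j7 -1.29
```

```bash

python3 -m jog '[{"claw":-1,"delta_pos":[-0.0459,-0.0032,0],"yaw":-0.4},{"claw":-1,"delta_pos":[-0.0459,-0.0032,0],"yaw":0},{"claw":-1,"delta_pos":[-0.0459,-0.0032,0],"yaw":0},{"claw":-1,"delta_pos":[-0.0459,-0.0032,0],"yaw":0},{"claw":-1,"delta_pos":[-0.0459,-0.0032,0],"yaw":0}]' 10
python3 -m jog '[{"claw":-1,"delta_pos":[-0.0459,-0.0032,0],"yaw":0},{"claw":-1,"delta_pos":[-0.0459,-0.0032,0],"yaw":0},{"claw":-1,"delta_pos":[-0.0459,-0.0032,0],"yaw":0},{"claw":-1,"delta_pos":[0,0,0.0],"yaw":0},{"claw":-1,"delta_pos":[0,0,0.035],"yaw":0}]' 10
python3 -m jog '[{"claw":-1,"delta_pos":[0,0,0.01],"yaw":0},{"claw":-1,"delta_pos":[0,0,0.0],"yaw":0},{"claw":-1,"delta_pos":[0,0,0.0],"yaw":0}]' 10
python3 tilt.py red pics/w13.png; python3 go.py 0.5183 0.2021 0.0878 -84.6
```

```text
clock: 22.6
eef_pos: [0.5189, 0.0652, 0.1545]
tool_rot: [-0.0, 0.74, -0.673, 0.0]
force: [0.5, -0.3, 0.6]
opening: 0.022
clock: 23.1
eef_pos: [0.5181, 0.2049, 0.1222]
tool_rot: [-0.005, 0.741, -0.671, 0.002]
force: [1.0, -1.1, -0.8]
opening: 0.0222
clock: 23.4
eef_pos: [0.5155, 0.2007, 0.1097]
tool_rot: [0.0, 0.74, -0.672, 0.0]
force: [-0.9, 0.7, -0.6]
opening: 0.0217
red (321, 199) 800 centre in pocket frame mm [33.6  0.4 15.1] normal(deck) [-0.02   0.001  1.   ] lean from deck n deg 1.1 from vertical 31.1 rms mm 0.43
red (323, 273) 1581 centre in pocket frame mm [34.  -0.5 69.5] normal(deck) [ 0.506 -0.002  0.862] lean from deck n deg 30.4 from vertical 0.4 rms mm 0.51
tcp [0.5158 0.2009 0.1101] open 0.022 F [ 0.04 -0.31 -0.49] t 23.45
  extent x [24.6 41.6] y [-21.1  21.7]
  extent x [26.5 42.2] y [-11.  10.]
at [0.5158 0.2009 0.1101] yaw -84.5 | tool shift mm [-1.  -2.5 22.3] yaw turn 0.1 open 22.0 F [ 0.04 -0.31 -0.49] j7 -1.83
```

View pics/w13.png

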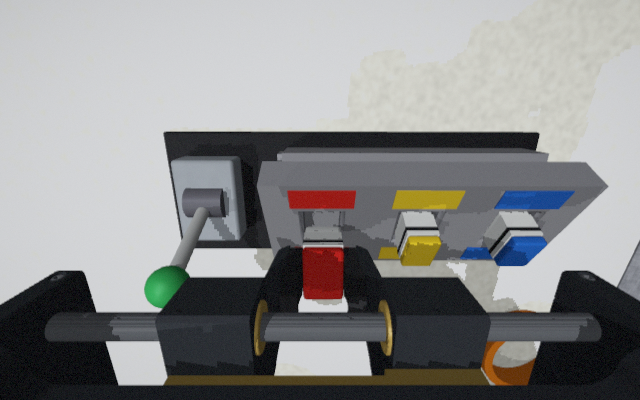

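```bash

python3 -m jog '[{"claw":-1,"delta_pos":[-0.001,-0.0025,0],"yaw":0},{"claw":-1,"delta_pos":[0,0,0.017],"yaw":0},{"claw":-1,"delta_pos":[0,0,0],"yaw":0},{"claw":-1,"delta_pos":[0,0,0.005],"yaw":0},{"claw":-1,"delta_pos":[0,0,0],"yaw":0}]' 3
python3 tilt.py red
python3 -m jog '[{"claw":-1,"delta_pos":[0,0.0022,0.0017],"yaw":0},{"claw":-1,"delta_pos":[0,0.0022,0.0017],"yaw":0},{"claw":-1,"delta_pos":[0,0.0022,0.0017],"yaw":0},{"claw":-1,"delta_pos":[0,0,0.0],"yaw":0},{"claw":-1,"delta_pos":[0,0,0.0],"yaw":0}]' 3
python3 tilt.py red
```

```text
clock: 23.95
eef_pos: [0.5175, 0.2026, 0.0876]
tool_rot: [0.0, 0.741, -0.672, -0.0]
force: [-0.3, 0.5, 0.0]
opening: 0.0222
red (324, 214) 1031 centre in pocket frame mm [33.4  0.2 15.1] normal(deck) [-0.01 -0.    1.  ] lean from deck n deg 0.5 from vertical 30.5 rms mm 0.39
red (323, 277) 1543 centre in pocket frame mm [24.3  1.2 52.1] normal(deck) [ 0.446 -0.002  0.895] lean from deck n deg 26.5 from vertical 3.5 rms mm 0.5
tcp [0.5176 0.2026 0.0876] open 0.0222 F [-0.16 -0.41 -0.12] t 24.0
  extent x [24.4 41.6] y [-21.   21.8]
  extent x [16.2 34.2] y [-9.5 11.8]
clock: 24.5
eef_pos: [0.5106, 0.2019, 0.082]
tool_rot: [0.0, 0.741, -0.672, -0.0]
force: [-1.3, 0.6, -0.3]
opening: 0.022
red (324, 205) 1162 centre in pocket frame mm [33.6  0.3 15.1] normal(deck) [-0.013 -0.002  1.   ] lean from deck n deg 0.8 from vertical 30.8 rms mm 0.4
red (323, 279) 1225 centre in pocket frame mm [14.5  1.1 51.9] normal(deck) [ 0.238 -0.005  0.971] lean from deck n deg 13.8 from vertical 16.2 rms mm 0.43
tcp [0.5106 0.2019 0.082 ] open 0.022 F [-1.13  0.19 -0.74] t 24.55
  extent x [24.8 41.7] y [-21.1  21.8]
  extent x [-1.2 26.6] y [-9.5 11.6]
```

```bash

python3 -m jog '[{"claw":-1,"delta_pos":[0,0.0012,0.0018],"yaw":0},{"claw":-1,"delta_pos":[0,0.0012,0.0018],"yaw":0},{"claw":-1,"delta_pos":[0,0.001,0.0018],"yaw":0},{"claw":-1,"delta_pos":[0,0,0.0],"yaw":0},{"claw":-1,"delta_pos":[0,0,0.0],"yaw":0}]' 3
python3 tilt.py red
```

```text
clock: 25.05
eef_pos: [0.5076, 0.2016, 0.0767]
tool_rot: [0.0, 0.741, -0.672, 0.0]
force: [-0.1, -0.3, -0.1]
opening: 0.022
red (325, 203) 1317 centre in pocket frame mm [33.8  0.2 15.1] normal(deck) [-0.011 -0.001  1.   ] lean from deck n deg 0.7 from vertical 30.7 rms mm 0.41
red (323, 279) 1223 centre in pocket frame mm [ 9.3  1.1 48.9] normal(deck) [0.233 0.001 0.972] lean from deck n deg 13.5 from vertical 16.5 rms mm 0.44
tcp [0.5077 0.2016 0.0768] open 0.0219 F [-0.53 -0.45  0.25] t 25.1
  extent x [24.6 41.9] y [-21.2  21.8]
  extent x [-7.2 21.4] y [-9.4 11.6]
```

```bash

python3 -m jog '[{"claw":-1,"delta_pos":[0.0009,-0.001,0.0017],"yaw":0},{"claw":-1,"delta_pos":[0,-0.001,0.0017],"yaw":0},{"claw":-1,"delta_pos":[0,-0.001,0.0017],"yaw":0},{"claw":-1,"delta_pos":[0,0,0],"yaw":0},{"claw":-1,"delta_pos":[0,0,0],"yaw":0}]' 3
python3 tilt.py red pics/w14.png
```

```text
clock: 25.6
eef_pos: [0.5107, 0.201, 0.0716]
tool_rot: [0.0, 0.741, -0.672, 0.0]
force: [0.1, 0.1, 0.3]
opening: 0.0217
red (322, 212) 1347 centre in pocket frame mm [33.5  0.6 15.1] normal(deck) [-0.015 -0.     1.   ] lean from deck n deg 0.8 from vertical 30.8 rms mm 0.4
red (323, 279) 1220 centre in pocket frame mm [ 9.3  0.2 43. ] normal(deck) [ 0.237 -0.003  0.971] lean from deck n deg 13.7 from vertical 16.3 rms mm 0.43
tcp [0.5107 0.201  0.0717] open 0.0221 F [ 0.04 -0.36 -0.25] t 25.65
  extent x [24.5 41.7] y [-21.1  21.8]
  extent x [-7.1 21.4] y [-10.3  10.8]
```

View pics/w14.png

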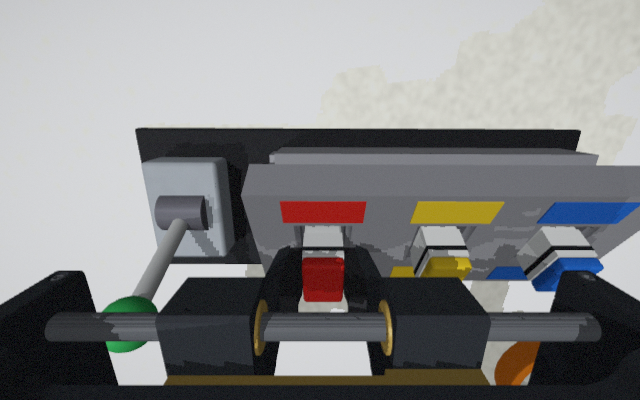

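```bash

python3 -m jog '[{"claw":-1,"delta_pos":[0,-0.0005,0.0009],"yaw":0},{"claw":-1,"delta_pos":[0,0,0],"yaw":0},{"claw":-0.4,"delta_pos":[0,0,0],"yaw":0},{"claw":-0.3,"delta_pos":[0,0,0],"yaw":0},{"claw":-0.1,"delta_pos":[0,0,0],"yaw":0}]' 3
python3 -m jog '[{"claw":-0.1,"delta_pos":[0,0,0],"yaw":0},{"claw":-0.1,"delta_pos":[0,0,0],"yaw":0},{"claw":-0.1,"delta_pos":[0,0,-0.04],"yaw":0},{"claw":-0.1,"delta_pos":[0,0,-0.05],"yaw":0},{"claw":-0.1,"delta_pos":[0,0.03,-0.03],"yaw":0}]' 10
python3 -m jog '[{"claw":-1,"delta_pos":[0,0.035,0],"yaw":0},{"claw":-1,"delta_pos":[0,0,0],"yaw":0},{"claw":-1,"delta_pos":[0,0,0],"yaw":0}]' 10
python3 home.py wrist blue yellow red; python3 tilt.py red pics/w15.png >/dev/null;python3 go.py 0.45 0.29 0.2 -84.6; python3 - <<'E'
from h import *; from cell import r
p=r.read_camera("wrist"); v,u=np.nonzero(colmask(p["img"],"green")); P=bp(p,np.c_[u,v]); P=P[(P[:,2]<.13)&(P[:,2]>.07)]; print(len(P),np.percentile(P,[1,50,99],axis=0).round(4))
p=r.read_camera("top"); v,u=np.nonzero(colmask(p["img"],"green")); print(len(u),bp(p,[[u.mean(),v.mean()]],.105).round(4))
E
```

```text
clock: 26.15
eef_pos: [0.5112, 0.2011, 0.0709]
tool_rot: [-0.0, 0.741, -0.672, 0.0]
force: [0.0, -0.6, 0.4]
opening: 0.0366
clock: 26.65
eef_pos: [0.486, 0.1989, 0.1939]
tool_rot: [-0.004, 0.74, -0.672, 0.002]
force: [-0.2, 0.1, 1.2]
opening: 0.0402
clock: 26.95
eef_pos: [0.4462, 0.1949, 0.1911]
tool_rot: [-0.0, 0.741, -0.671, 0.0]
force: [0.8, -0.3, 0.8]
opening: 0.0176
blue 726 z pct [32.5 35.3 36.  36.6 37.1] x [-15.8  13.5] y [-10.5  11.1] slopes [-0.019 -0.026]
yellow 713 z pct [32.7 35.5 36.  36.5 37. ] x [-16.2  13.3] y [-9.5 11.7] slopes [-0.019 -0.017]
red 687 z pct [33.2 35.6 36.1 36.5 37.1] x [-15.1  13.3] y [-10.3  11. ] slopes [-0.019 -0.   ]
at [0.4476 0.1949 0.1907] yaw -84.4 | tool shift mm [-94.4 -11.7  -9.3] yaw turn 0.2 open 9.6 F [-0.72  0.51  0.57] j7 -1.88
724 [[0.4741 0.2826 0.1055]
 [0.4867 0.2912 0.1131]
 [0.4969 0.3025 0.117 ]]
0 [[nan nan nan]]<stdin>:3: RuntimeWarning: Mean of empty slice.
  ret = ret.dtype.type(ret / rcount)
```

View pics/w15.png

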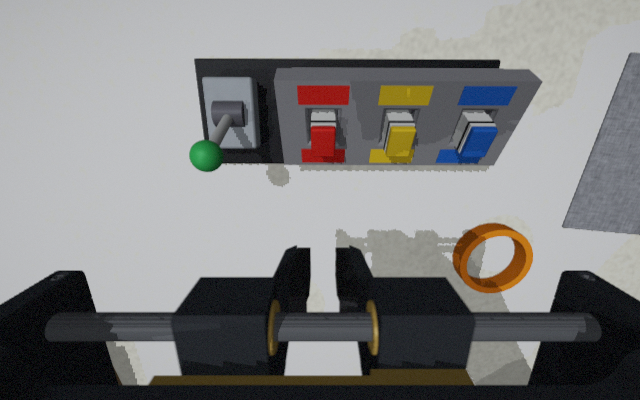

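```bash

python3 -m jog '[{"claw":-1,"delta_pos":[-0.047,0.004,0],"yaw":0},{"claw":-1,"delta_pos":[-0.047,0.004,0],"yaw":0},{"claw":-1,"delta_pos":[0,0,0.04],"yaw":0},{"claw":-1,"delta_pos":[0,0,0],"yaw":0},{"claw":-1,"delta_pos":[0,0,0],"yaw":0}]' 20
python3 go.py 0.440 0.288 0.085 -84.6
```

```text
clock: 27.65
eef_pos: [0.4295, 0.2859, 0.1503]
tool_rot: [0.002, 0.74, -0.672, 0.0]
force: [0.0, -0.6, -0.6]
opening: 0.0005
at [0.4295 0.2859 0.1503] yaw -84.5 | tool shift mm [ -1.3 -10.8  65.3] yaw turn 0.1 open 0.5 F [ 0.02 -0.57 -0.61] j7 -2.02
```

```bash

python3 -m jog '[{"claw":-1,"delta_pos":[-0.001,0,0.045],"yaw":0},{"claw":-1,"delta_pos":[0,0,0.02],"yaw":0},{"claw":-1,"delta_pos":[0,-0.02,0],"yaw":0},{"claw":-1,"delta_pos":[0,-0.015,0],"yaw":0},{"claw":-1,"delta_pos":[0,0,0],"yaw":0}]' 20
python3 -m jog '[{"claw":-1,"delta_pos":[0,-0.015,0],"yaw":0},{"claw":-1,"delta_pos":[0,-0.015,0],"yaw":0},{"claw":-1,"delta_pos":[0,-0.015,0],"yaw":0},{"claw":-1,"delta_pos":[0,-0.012,0],"yaw":0},{"claw":-1,"delta_pos":[0,0,0],"yaw":0}]' 20
python3 - <<'E'
from h import *; from cell import r
print(r.sense()["eef_pos"],r.sense()["force"])
for n in("wrist","scene"):
    p=r.read_camera(n); cv2.imwrite(f"pics/lev_{n}.png",p["img"]); v,u=np.nonzero(colmask(p["img"],"green")); P=bp(p,np.c_[u,v]); P=P[(P[:,2]<.15)&(P[:,2]>.05)&(abs(P[:,1]-.29)<.04)]; print(len(P),np.percentile(P,[1,50,99],axis=0).round(4) if len(P) else 0)
E
```

```text
clock: 28.15
eef_pos: [0.4679, 0.2905, 0.0873]
tool_rot: [-0.002, 0.739, -0.673, 0.001]
force: [0.6, 0.7, 0.3]
opening: 0.0003
clock: 28.65
eef_pos: [0.5225, 0.2964, 0.087]
tool_rot: [-0.001, 0.74, -0.673, 0.001]
force: [0.8, 0.6, 0.7]
opening: 0.0002
[0.52249316 0.29640248 0.08695078] [0.76469883 0.57063153 0.65257112]
2041 [[0.5357 0.2888 0.1058]
 [0.5488 0.3002 0.1144]
 [0.5573 0.3114 0.1183]]
4 [[0.5419 0.2963 0.1128]
 [0.5497 0.2994 0.115 ]
 [0.5542 0.3012 0.1175]]
```

View pics/lev_wrist.png

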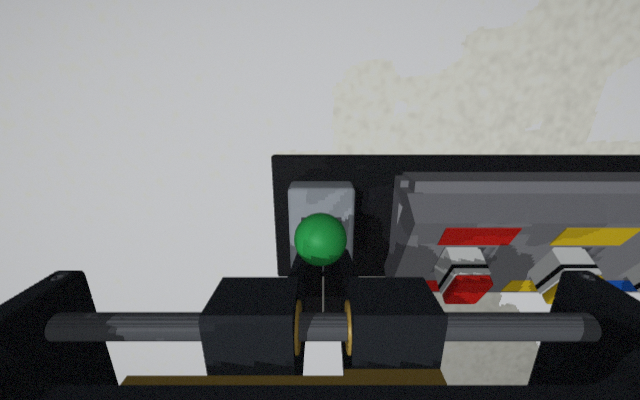

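View pics/lev_scene.png

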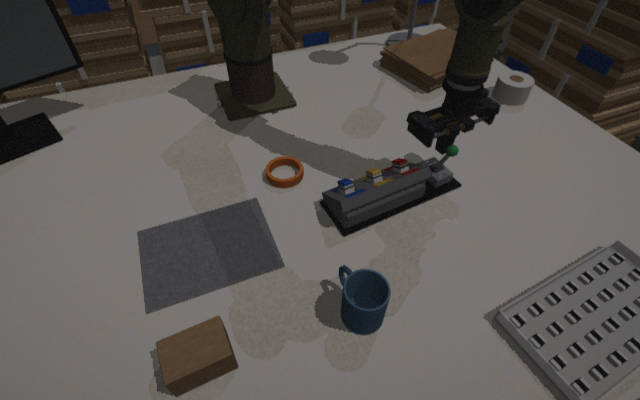

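```bash

python3 -m jog '[{"claw":-1,"delta_pos":[0,-0.004,0],"yaw":0},{"claw":-1,"delta_pos":[0,-0.003,0],"yaw":0},{"claw":-1,"delta_pos":[0,0,0],"yaw":0}]' 20
python3 -m jog '[{"claw":-1,"delta_pos":[0,-0.002,0],"yaw":0},{"claw":-1,"delta_pos":[0,0,0],"yaw":0}]'
python3 - <<'E'
from h import *; from cell import r
print(r.sense()["eef_pos"],r.sense()["force"])
p=r.read_camera("wrist"); v,u=np.nonzero(colmask(p["img"],"green")); P=bp(p,np.c_[u,v]); P=P[(P[:,2]<.15)&(P[:,2]>.05)&(abs(P[:,1]-.29)<.04)]; print(len(P),np.percentile(P,[1,50,99],axis=0).round(4) if len(P) else 0)
E
```

```text
clock: 29.05
eef_pos: [0.5277, 0.2981, 0.0858]
tool_rot: [0.0, 0.741, -0.672, -0.0]
force: [-0.0, 0.3, 0.3]
opening: 0.0003
clock: 29.25
eef_pos: [0.5297, 0.2983, 0.0857]
tool_rot: [0.0, 0.741, -0.672, -0.0]
force: [-0.7, -1.2, -0.3]
opening: 0.0006
[0.52965442 0.2983442  0.08571098] [-0.68555195 -1.18500197 -0.30418473]
1999 [[0.5426 0.2893 0.1024]
 [0.5552 0.3009 0.1115]
 [0.5637 0.312  0.1156]]
```

```bash

python3 -m jog '[{"claw":-1,"delta_pos":[0,-0.002,0],"yaw":0},{"claw":-1,"delta_pos":[0,0,0],"yaw":0}]' 20
python3 -m jog '[{"claw":-1,"delta_pos":[0,-0.002,0],"yaw":0},{"claw":-1,"delta_pos":[0,0,0],"yaw":0}]'
python3 -m jog '[{"claw":-1,"delta_pos":[0,-0.002,0],"yaw":0},{"claw":-1,"delta_pos":[0,0,0],"yaw":0}]'
cat > ball.py <<'E'
from h import *; from cell import r
print(r.sense()["eef_pos"],r.sense()["force"])
p=r.read_camera("wrist"); v,u=np.nonzero(colmask(p["img"],"green")); P=bp(p,np.c_[u,v]); P=P[(P[:,2]<.15)&(P[:,2]>.05)&(abs(P[:,1]-.29)<.04)]; print(len(P),np.percentile(P,[1,50,99],axis=0).round(4) if len(P) else 0)
cv2.imwrite("pics/ball_%d.png"%p["shot"],p["img"])
A=np.c_[2*P,np.ones(len(P))]; k=np.linalg.lstsq(A,(P**2).sum(1),rcond=None)[0]; print("sphere c",k[:3].round(4),"r",np.sqrt(k[3]+(k[:3]**2).sum()).round(4))
E
python3 ball.py
```

```text
clock: 29.5
eef_pos: [0.532, 0.2986, 0.0858]
tool_rot: [-0.0, 0.741, -0.672, 0.0]
force: [-0.8, -0.2, -0.1]
opening: 0.0001
clock: 29.7
eef_pos: [0.5335, 0.2988, 0.0857]
tool_rot: [0.0, 0.741, -0.672, -0.0]
force: [-1.4, -1.0, -0.4]
opening: 0.0005
clock: 29.9
eef_pos: [0.5338, 0.2988, 0.0855]
tool_rot: [0.002, 0.741, -0.671, -0.001]
force: [-5.6, -0.2, 2.0]
opening: 0.0006
[0.53384415 0.29881421 0.08553603] [-5.56669356 -0.22675776  2.01149028]
1961 [[0.5464 0.2896 0.1007]
 [0.5591 0.3013 0.1097]
 [0.5677 0.3125 0.1138]]
sphere c [0.5551 0.3011 0.1006] r 0.0127
```

```bash

python3 -m jog '[{"claw":-1,"delta_pos":[0,0.01,0],"yaw":0},{"claw":-1,"delta_pos":[0,0.04,0],"yaw":0},{"claw":-1,"delta_pos":[0,0.04,-0.02],"yaw":0},{"claw":-1,"delta_pos":[0,0,-0.05],"yaw":0},{"claw":-1,"delta_pos":[0.04,0,-0.03],"yaw":0}]' 20
python3 -m jog '[{"claw":-1,"delta_pos":[0.045,0,0],"yaw":0},{"claw":-1,"delta_pos":[0,0,0],"yaw":0},{"claw":-1,"delta_pos":[0,0,0],"yaw":0}]'
python3 ball.py; python3 home.py wrist red yellow blue; python3 home.py scene red yellow blue; ls -t pics|head -1
```

```text
clock: 30.45
eef_pos: [0.4494, 0.2567, 0.1882]
tool_rot: [-0.004, 0.744, -0.668, -0.001]
force: [1.7, -0.6, -0.8]
opening: 0.0002
clock: 30.75
eef_pos: [0.4553, 0.2045, 0.1864]
tool_rot: [-0.001, 0.74, -0.673, 0.001]
force: [-0.0, -0.4, 1.5]
opening: 0.0008
[0.45533219 0.20448497 0.1863805 ] [-0.04662702 -0.4219669   1.47732099]
918 [[0.5431 0.2893 0.1034]
 [0.5545 0.2982 0.1101]
 [0.5654 0.3098 0.1141]]
sphere c [0.5549 0.3007 0.1013] r 0.0121
red 694 z pct [33.3 35.6 36.  36.4 37. ] x [-15.9  13.3] y [-10.   11.2] slopes [-0.017 -0.002]
yellow 689 z pct [33.1 35.5 36.1 36.5 37.1] x [-15.4  13.4] y [-9.2 11.7] slopes [-0.021 -0.018]
blue 711 z pct [32.4 35.3 36.1 36.5 37.1] x [-15.1  13.4] y [-10.   11.1] slopes [-0.02  -0.037]
red 36 z pct [31.7 34.3 35.7 36.1 36.2] x [-13.5  14.3] y [-9.3  7.9] slopes [-0.049 -0.015]
yellow 43 z pct [31.4 34.2 35.8 36.3 36.5] x [-11.5  14. ] y [-9.6  8.2] slopes [-0.074 -0.001]
blue 44 z pct [31.9 34.4 35.7 36.1 36.4] x [-12.8  15.2] y [-9.9  8.1] slopes [-0.047  0.012]
ball_49.png
```

View pics/ball_49.png

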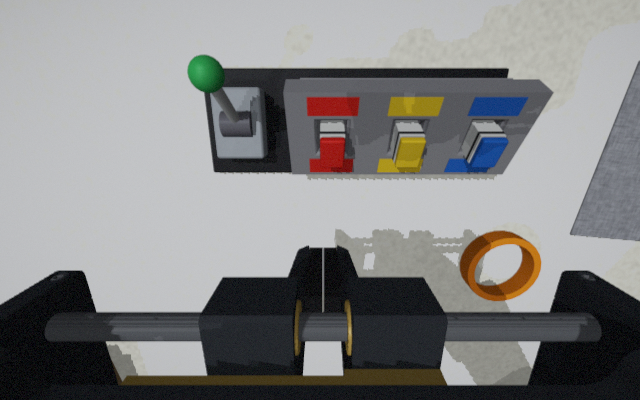

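```bash
python3 -c "
from cell import r
print(r.close_job(), r.sense()['clock'])"
```

```text
the job is handed in; nothing more can be done
the job is handed in; nothing more can be done
```

All three trackers are in the pockets of their own colours, the lever is over to on, and I handed the job in at about 31 s; no verdict came back. The tool can only point straight down. So I held each tracker loosely (3 N), tilted it about 15–30° against the deck's edge or face to bring it near the slope, lowered it into its pocket and let go. After that I pushed the lever with the shut fingers until it stopped.

**Trackers:** in the last wrist view all three coloured tops are about 36 mm above their pocket floors. That is the tracker's own height, so they are fully home. They are centred to about 1 mm and within about 0.04 rad of the deck normal. The scene camera agrees on height; it gives leans of up to 0.07 rad from only about 40 pixels per tracker.

**Lever:** the arm stopped moving and the force rose to about 6 N, so the lever was at its end stop. After backing off, the ball stood at about x = 0.555 m, z = 0.101 m, which is about 0.98 rad. It did not spring back.

**Bystanders:** the arm never went near the mug, carton or tape. They look unmoved in the scene picture taken during the lever push, but I did not measure them again at the end.

**What went wrong on the way:**
- **Blue:** it first landed on the deck face instead of in the pocket, and I used that contact to tilt it.
- **Yellow:** my first attempt to tilt it touched nothing, so I repeated it.
- **Red:** it slid into its pocket's mouth while still leaning about 14°, and settled flat once I let go.
- **Measured deck:** its face came out about 1 mm higher than the description says, within the camera's stated error.

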